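Prop the tester guard on its stay and clear the coarse gear

ROBOT

A 7-joint arm with a two-finger parallel gripper is mounted at the origin on the work surface. World frame = base frame: x ahead of the robot, y to its left, z up, the work surface at z = 0. Lengths are in mm, angles in rad, forces in N, time in s.
With the tool pointing down it reaches from about 400 to 875 mm from the base axis. Payload 4.4 kg.
Tool frame: the origin (TCP) lies at the very end of the fingers, on their centre line; the grasp point (between the pads) lies 19 mm behind it; y points along the fingers, z is the direction in which the jaws open and shut, and the axes are right-handed (so a half turn about y gives the same grasp; the last joint's range is limited). The gripper opens to 85 mm and grips with 20 to 120 N. Pads are 22 mm wide; open, the fingers measure 114 mm over their backs; the gripper's body (76 mm by 85 mm) begins 54 mm behind the grasp point. The pads swing forward as they close: fully open they stand 13 mm farther back than shut.
Start: joints at [-1.262, 0.628, 0.038, 1.517, -0.027, 0.996, -0.02], TCP at [237.934, 604.901, 231.313] pointing down, gripper open.
Joint ranges: [-3.06, 3.06], [-0.37, 2.12], [-1.25, 1.32], [0.18, 2.47], [-1.1, 4.24], [0.23, 1.98], [-2.94, 2.94]. Speed limits (rad/s): [2.57, 2.57, 3.14, 3.14, 3.14, 3.14, 3.14].

INTERFACE

Orientations are given as [roll, pitch, yaw] about the fixed x, y, z axes, in that order (R = Rz(yaw) Ry(pitch) Rx(roll)).
In Python, from cell import read_state, get_image, finish_job gives the robot as it stands. The module is installed in compiled form; this text tells all that it offers.
- The arm moves only by the tool servo_tool, never from a script. Its argument "increments" is a list of rows, each an object of numbers: "dx", "dy", "dz": the shift along the world's x, y, z in cm; "ax", "ay", "az": the turn, a rotation vector about the world's x, y, z in rad; "claw": the closure, from -1 (fully open) to 1 (shut). A call has 1 to 8 rows; each row is the pose to reach, as a shift and turn from the pose commanded when the call began; what a row does not reach only later rows make up. A row lasts 1/12 s, in which the tool goes at most 41.7 mm and 7.16 degrees, less where a joint would pass 70% of its speed; a pose out of reach is approached as far as the arm can. A call with a gripper value outside its range is refused whole. The fingers move at their own pace and stop on an object; the grip force is fixed at half the most. Time passes only in rows, so rows that repeat a pose let the fingers close. It gives the time, the measured TCP pose, the force and the opening at its end, in the units of the state.
- read_state(): the state, without advancing time (a new reading comes with each control period).
- get_image(name): name is "scene" or "top" or "wrist"; returns a dict with "color" (480x640x3 uint8, red, green, blue), "fov_y" (degrees; the focal length in pixels is half the picture's height over the tangent of half this angle, whatever the lens; pixels are square), "cx", "cy" (the principal point, pixels), "k1" (the pictures are not rectified: a ray, as slopes to the right and down, at radius r is drawn at 1 + k1 r^2 times it, then the intrinsics apply), "R" (3x3) and "t" (3): a world point X has camera coordinates R X + t. Camera axes: x right, y down, z forward; pixel columns grow to the right and rows downward; lengths in mm; the calibration is good to about 2 mm. A picture is of the moment at which its call begins. There is no depth.
- finish_job(): hands the job in, once; it reports no verdict.
The state is a dict: "clock": time; "qpos": joint angles; "qd": joint speeds; "tau": joint torques, N m; "eef_pos": TCP position; "tool_rot": TCP orientation; "force": force on the tool from outside, world axes, zero at the start; "torque": the same for the moment, N m; "width": finger opening in mm.
Only numpy, scipy, OpenCV 4.12 (cv2) and the standard library are available. Lean on these libraries where they do the work, as an engineer would, in place of code of your own. Each camera call takes 0.05 s, during which the arm holds its last target.

TASK

Lift the tester's clear guard, flip its stay right up past vertical to its stop, and gently lower the guard so that it rests propped on the stay. Then reach in under the propped guard, take out the gear with the few large teeth and lay it flat, shaft up, in the shallow metal tray. Leave the fine-toothed gear where it is and do not disturb the things standing around.

Things in the scene. Friction and masses are not known exactly. Their poses are not given: they have to be found in the camera images.
- tester: Fixed grey box, open at the front. Origin: on the table below the middle of the guard's hinge line, -x to the open front (which faces the robot's right, about -y of the world), y along the hinge, z up. Floor 18 mm above the table; side walls' outer faces at y = +-148 mm, 6 mm thick, 72 mm high; front sill 35 mm high at x = -210 to -204 mm. Hinge line at x = 0, z = 85 mm, where the shut guard's underside lies.
- guard (a joint): Opening of the clear lid in rad: 0 shut (level), 1.46 fully open, 0.965 propped on the stay. A 6 mm pane in a 9 mm frame, 296 mm wide, reaching 208 mm from the hinge, 0.7 kg. Its stiff hinge (0.27 N m of friction) holds it where it is left only above about 1.25 rad; lower, it falls unless held or propped. Lifting by the handle takes 4 to 5 N.
- guard_handle (a point): Middle of the guard's handle, a round bar of 12 mm diameter parallel to the hinge, 130 mm long between two 12 mm arms, 42 mm in front of the lid's front edge. It is 252 mm in front of the hinge line and 4 mm above the lid's underside plane, and turns with the lid.
- stay (a joint): Angle of the stay in rad: 0 lying level across the tester, tip to the tester's -y side; 1.57 upright; 1.67 at its stop, leaning 0.1 rad past upright to +y, where its own weight keeps it. Short of 1.57 it falls back. A steel rod of 10 mm diameter, 0.12 kg, swinging freely about a pivot parallel to the tester's x axis at tester x = -120, y = +110, z = 62 mm.
- stay_peg (a point): Grip point of the stay's finger peg: a round bar of 12 mm diameter that sticks out 42 mm from the rod towards the tester's front (its -x, parallel to the pivot) 161 mm from the pivot. The point is 27 mm out from the rod's axis, on the peg's axis. Lying, the peg is 44 mm above the tester's floor; it keeps its direction as the stay swings.
- stay_tip (a point): Centre of the round rubber tip of the stay, radius 8 mm, 183 mm from its pivot. With the stay at its stop, the guard's underside comes to rest on it.
- gear_coarse: Loose steel gear with 12 large teeth: disc 80 mm over the teeth, 12 mm thick, with a plain round shaft stub of 28 mm diameter on top reaching 48 mm above the underside. 0.28 to 0.56 kg. Origin: centre of the underside, z along the shaft (up). It stands on the tester's floor under the guard, about 78 mm in front of the hinge line, beside the other gear (either side).
- gear_fine: Loose steel gear of the same size and shape but with 30 fine teeth. Origin: centre of the underside, z up. To be left where it stands.
- tray: Fixed shallow square metal tray on the bench in front of the tester's open side, 125 x 125 mm, 22 mm high, walls and floor 4 mm. Origin: centre of its underside, z up.
- stock_bin: Bystander: open yellow plastic bin with rivets, 120 x 110 x 60 mm, beside the tray (either may be the nearer to the robot). Origin: centre of its underside.
- bottle: Bystander: white plastic bottle with black cap, 56 mm diameter, 140 mm high. Origin: centre of its underside.
- driver: Bystander: screwdriver with black handle, lying on the bench. Origin: its underside near the middle.

How it is judged (in metres and radians):
On the way, in this order (a step that is already met when the one before it is completed fails the run):
1. the guard is lifted clear of the stay's swing (opened beyond 1.1 rad) (value of joint guard above 1.1 rad), for 0.2 s.
2. with the guard still up, the stay is flipped up to its stop (beyond 1.60 rad) (value of joint stay above 1.6 rad and value of joint guard above 1.02 rad), for 0.2 s.
3. the guard rests propped on the raised stay (0.92 to 1.01 rad), still (value of joint guard between 0.92 and 1.01 rad and value of joint stay above 1.6 rad and velocity of joint guard between -0.1 and 0.1 rad/s), for 0.3 s.
At the end, for the whole second after the job is handed in: The guard rests on the raised stay (guard 0.92 to 1.01 rad, stay beyond 1.60 rad); the coarse-toothed gear lies flat on the tray's floor, shaft up (tilt under 0.1 rad, centre within 35 mm of the tray's centre, at rest); the fine-toothed gear is within 15 mm of where it stood (value of joint guard between 0.92 and 1.01 rad and value of joint stay above 1.6 rad and horizontal distance between gear_coarse and tray below 0.035 m and z of gear_coarse in the frame of tray between -0.005 and 0.01 m and angle between gear_coarse's own z axis and vertical below 0.1 rad and linear speed of gear_coarse below 0.02 m/s and distance of gear_fine from where it was at the start of the episode below 0.015 m); the robot touches nothing.
It fails at once if the guard is let fall (closing faster than 1.5 rad/s) (velocity of joint guard below -1.5 rad/s).
It fails at once if the coarse gear is flung or dropped (moves faster than 1 m/s) (linear speed of gear_coarse above 1 m/s).
It fails at once if the fine-toothed gear is disturbed (moved more than 15 mm) (distance of gear_fine from where it was at the start of the episode above 0.015 m).
It fails at once if a bystander is disturbed (moved more than 25 mm) (distance of any of stock_bin, bottle, driver from where it was at the start of the episode above 0.025 m).
It also fails if it takes over 72 s, if anything falls off the work surface, if the arm or the gripper's body presses on something with over 40 N, if the wrist force passes 120 N, or if a joint passes its speed limit or range.

## Working session

There is one attempt and no reset: what is moved stays moved. The work goes in short steps, Python scripts to look and compute and a tool call to move; the robot and the scene stay as the last step left them, time stands still between calls to the robot, and variables do not carry over. Pictures are saved under pics/ and viewed, and the job is handed in when it is done.

Besides the shell and the picture viewer there is one more tool, called after "Call:" as name([rows], argument=value, ...), one row to a line, values as JSON. servo_tool: Moves the arm, as the interface text tells. Its arguments: {"type":"object","properties":{"increments":{"type":"array","items":{"type":"object","properties":{"dx":{"type":"number"},"dy":{"type":"number"},"dz":{"type":"number"},"ax":{"type":"number"},"ay":{"type":"number"},"az":{"type":"number"},"claw":{"type":"number"}}}}},"required":["increments"]}

```bash
mkdir -p pics
cat > h.py <<'E'
import numpy as np, cv2
from cell import read_state,get_image,finish_job
def snap(n,f):
    im=get_image(n); cv2.imwrite('pics/'+f+'.png',im['color'][:,:,::-1]); np.save('pics/'+f+'.npy',im,allow_pickle=True); return im
def ld(f): return np.load('pics/'+f+'.npy',allow_pickle=True).item()
def K(im):
    f=240/np.tan(np.radians(im['fov_y']/2)); return np.array([[f,0,im['cx']],[0,f,im['cy']],[0,0,1.]]),np.array([im['k1'],0,0,0,0.])
def ray(im,uv):
    k,d=K(im); p=cv2.undistortPoints(np.array([[uv]],float),k,d)[0,0]
    R=np.array(im['R']);t=np.array(im['t']); return -R.T@t, R.T@np.array([p[0],p[1],1])
def onz(im,uv,z):
    o,d=ray(im,uv); return o+d*(z-o[2])/d[2]
def tri(a,ua,b,ub):
    o1,d1=ray(a,ua);o2,d2=ray(b,ub)
    s=np.linalg.lstsq(np.c_[d1,-d2],o2-o1,rcond=None)[0]
    p,q=o1+s[0]*d1,o2+s[1]*d2; return (p+q)/2,np.linalg.norm(p-q)
def proj(im,X):
    k,d=K(im); R=np.array(im['R'],float); return cv2.projectPoints(np.atleast_2d(np.array(X,float)),cv2.Rodrigues(R)[0],np.array(im['t'],float),k,d)[0][:,0]
E
python3 - <<'E'
from h import *
for n in ['scene','top','wrist']:
    im=snap(n,n+'0'); print(n,im['fov_y'],im['k1'],-np.array(im['R']).T@im['t'])
print(read_state())
E
```

```text
scene 54.35947338913556 -0.04788063343038542 [901.87257486 495.53221434 626.83624994]
top 48.3502955346183 -0.13224904027856346 [ 357.51513302  -26.14109035 1274.21210996]
wrist 71.59635081602003 0.017154282877370405 [172.26902693 630.53531709 372.24223454]
{'clock': 0.15, 'qpos': array([-1.26176356,  0.62914869,  0.03847667,  1.5181303 , -0.02702951,
        0.99630633, -0.02000917]), 'qd': array([-7.54005173e-04, -2.09586693e-03, -1.37570316e-03, -5.04292920e-03,
       -1.24157499e-03, -2.39768903e-04, -8.70674292e-06]), 'tau': array([ 1.48089239e-03, -5.63797545e+01,  1.22758705e+00, -1.93649733e+01,
        1.11252617e-02,  7.37708324e-03,  8.18175522e-06]), 'eef_pos': array([237.779118  , 604.43725924, 230.59367187]), 'tool_rot': array([-1.57227061e+00,  2.61511250e-07, -3.74880678e-01]), 'force': array([-0.19279225, -0.17711653,  0.94817625]), 'torque': array([-0.05729456, -0.01056248, -0.06829413]), 'width': 85.27086167922091}
```

View pics/scene0.png

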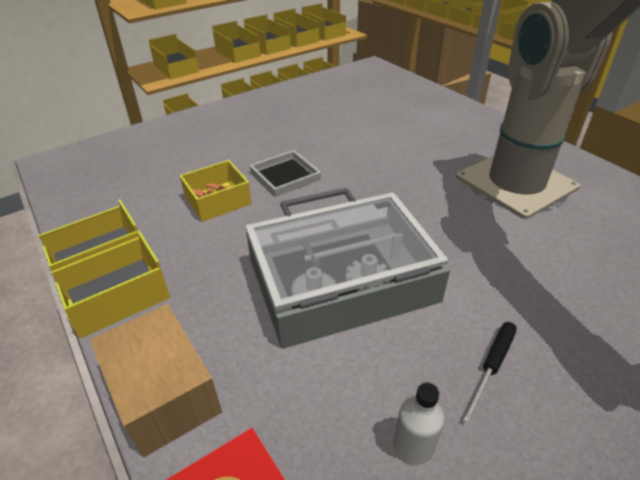

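View pics/top0.png

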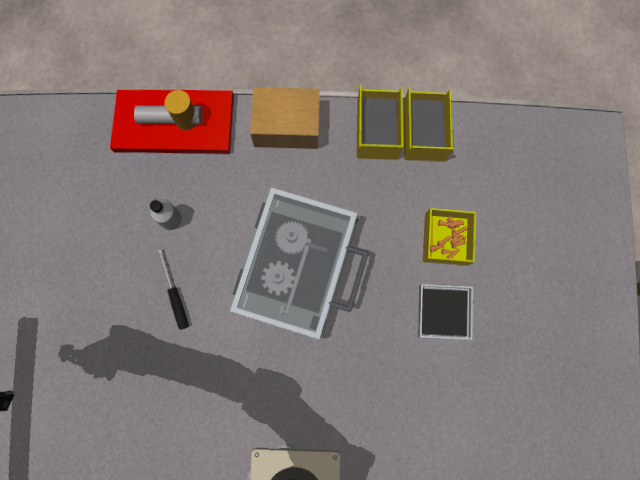

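View pics/wrist0.png

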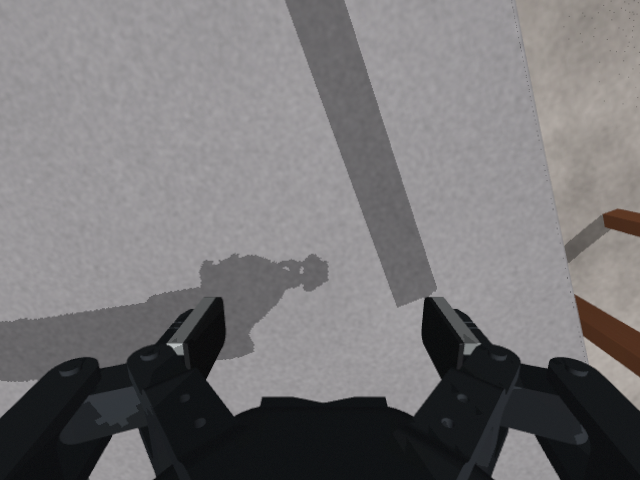

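The top view shows the lid corners at about (272,189), (357,213), (320,338) and (231,310), with the handle at (373,252)–(352,310). The coarse gear is at (278,278), nearer the robot, and the fine gear is at (292,237). The stay's peg is near (325,245) and the tray is at (446,312). Next I refine these and compute poses.

Run:
```python
from h import *
a=ld('top0');s=ld('scene0')
c=a['color'][170:360,210:490]; cv2.imwrite('pics/topz.png',cv2.resize(c,None,fx=2.85,fy=2.85,interpolation=cv2.INTER_CUBIC)[:,:,::-1])
c=s['color'][140:350,170:460]; cv2.imwrite('pics/scenez.png',cv2.resize(c,None,fx=2.75,fy=2.75,interpolation=cv2.INTER_CUBIC)[:,:,::-1])
for uv in [(272,189),(357,213),(320,338),(231,310)]: print(onz(a,uv,94).round(1))
```

```text
[695.8  70.2  94. ]
[ 645.3 -125.1   94. ]
[362.6 -48.9  94. ]
[417.4 149.   94. ]
```

View pics/topz.png

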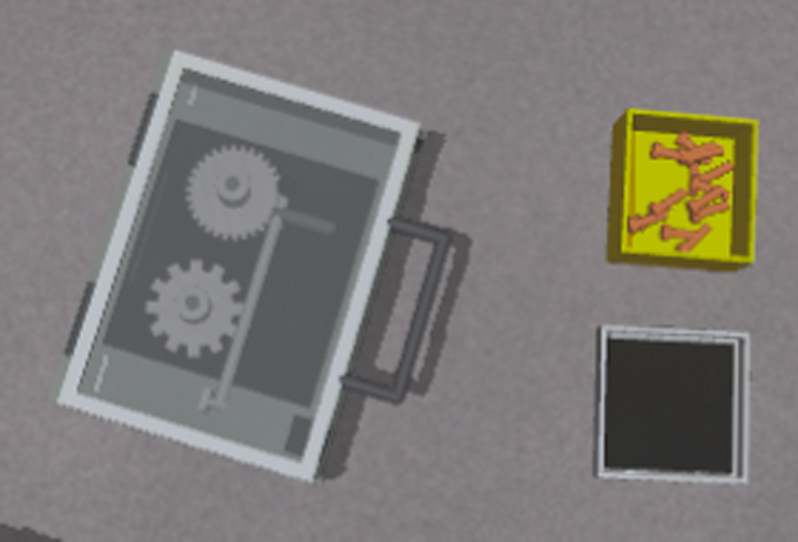

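View pics/scenez.png

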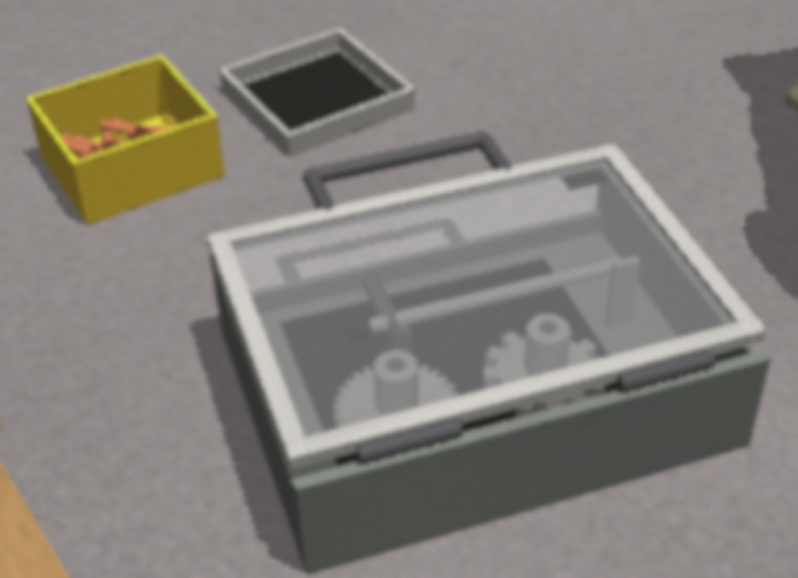

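```bash
cat >> h.py <<'E'
def zt(x,y): return ((x+.5)/2.85-.5+210,(y+.5)/2.85-.5+170)
def zs(x,y): return ((x+.5)/2.75-.5+170,(y+.5)/2.75-.5+140)
E
python3 - <<'E'
from h import *
from scipy.optimize import least_squares
a=ld('top0');s=ld('scene0')
T=[onz(a,zt(*p),94) for p in [(175,50),(420,125),(315,481),(58,403)]]
S=[onz(s,zs(*p),94) for p in [(295,460),(210,238),(612,146),(765,328)]]
L=[(0,-148),(-208,-148),(-208,148),(0,148)]
print(np.round(T),np.round(S))
P=[];Q=[]
for W in (T,S):
    P+= [w[:2] for w in W]; Q+=L
# handle corners (bar axis ends) z 89
hl=[(-252,-65),(-252,65)]
H=[onz(a,zt(*p),89) for p in [(447,236),(401,395)]]
H2=[onz(s,zs(*p),89) for p in [(311,180),(488,140)]]
print(np.round(H),np.round(H2))
def f(p,P,Q):
    c,sn=np.cos(p[2]),np.sin(p[2]); return np.ravel([[p[0]+c*x-sn*y-w[0],p[1]+sn*x+c*y-w[1]] for w,(x,y) in zip(P,Q)])
for PP,QQ in ((P[:4]+[h[:2] for h in H],L+hl),(P[4:]+[h[:2] for h in H2],L+hl),(P+[h[:2] for h in H+H2],Q+hl+hl)):
    r=least_squares(f,[550,100,1.3],args=(PP,QQ)); print(r.x, r.fun.reshape(-1,2).round(1).tolist())
p=r.x; c,sn=np.cos(p[2]),np.sin(p[2])
loc=lambda w:(c*(w[0]-p[0])+sn*(w[1]-p[1]),-sn*(w[0]-p[0])+c*(w[1]-p[1]))
for n,u,v in (('coarse',(193,304),(548,325)),('fine',(233,184),(397,365))):
    w1=onz(a,zt(*u),66);w2=onz(s,zs(*v),66);print(n,w1.round(1),w2.round(1),np.round(loc(w1)),np.round(loc(w2)))
tc=[onz(a,zt(*q),22) for q in [(600,325),(749,333),(747,483),(597,477)]]; print('tray',np.mean(tc,0),np.round(tc))
ts=[onz(s,zs(*q),22) for q in [(221,75),(340,29),(413,88),(290,137)]]; print('tray',np.mean(ts,0),np.round(ts))
bc=[onz(a,zt(*q),60) for q in [(628,108),(758,120),(752,262),(622,250)]]; print('bin',np.mean(bc,0))
R=lambda x,y,z:np.array([p[0]+c*x-sn*y,p[1]+sn*x+c*y,z])
for th in (0,1.1,.965,1.3,1.4):
    x=-(252*np.cos(th)-4*np.sin(th)); z=85+252*np.sin(th)+4*np.cos(th); print('handle',th,R(x,0,z).round(1))
for ph in (0,.8,1.57,1.67):
    print('peg',ph,R(-147,110-161*np.cos(ph),62+161*np.sin(ph)).round(1))
E
```

```text
[[ 700.   72.   94.]
 [ 644. -125.   94.]
 [ 362.  -49.   94.]
 [ 415.  151.   94.]] [[ 697.   76.   94.]
 [ 644. -122.   94.]
 [ 362.  -46.   94.]
 [ 413.  150.   94.]]
[[ 556. -148.   89.]
 [ 430. -114.   89.]] [[ 554. -143.   89.]
 [ 424. -109.   89.]]
[557.76208778 112.39251163   1.30673143] [[0.7, 1.3], [2.3, -1.8], [-1.1, -0.4], [-0.1, -0.0], [-1.3, 0.5], [-0.6, 0.4]]
[555.47718008 115.74137513   1.3085777 ] [[1.2, 1.8], [0.1, -1.6], [-3.2, -1.0], [-0.2, 3.9], [-0.9, -1.3], [3.0, -1.7]]
[556.62007006 114.06689355   1.30765173] [[-0.4, 3.1], [1.3, -0.0], [-2.1, 1.1], [-1.2, 1.5], [2.3, 0.0], [1.1, -3.3], [-2.2, -2.5], [0.9, 2.3], [-2.2, 2.2], [-1.5, 2.0], [-0.0, -3.0], [3.9, -3.3]]
coarse [498.7  51.3  66. ] [496.9  49.9  66. ] [-76.  40.] [-77.  41.]
fine [597.2  22.9  66. ] [595.3  23.8  66. ] [-77. -63.] [-77. -61.]
tray [ 432.11435961 -345.64047261   22.        ] [[ 496. -284.   22.]
 [ 493. -410.   22.]
 [ 368. -407.   22.]
 [ 371. -282.   22.]]
tray [ 431.25755089 -343.97826873   22.        ] [[ 494. -402.   22.]
 [ 367. -406.   22.]
 [ 370. -284.   22.]
 [ 494. -283.   22.]]
bin [ 609.89157877 -351.58867769   60.        ]
handle 0 [ 491.1 -129.3   89. ]
handle 1.1 [527.8   7.1 311.4]
handle 0.965 [520.2 -21.3 294.4]
handle 1.3 [540.1  52.7 328.9]
handle 1.4 [546.5  76.5 334. ]
peg 0 [567.6 -41.1  62. ]
peg 0.8 [520.5 -28.4 177.5]
peg 1.57 [412.3   0.7 223. ]
peg 1.67 [396.8   4.9 222.2]
```

Call:
servo_tool([
  {"dx": 1.1, "dy": -3.3},
  {"dx": 2.2, "dy": -6.6},
  {"dx": 3.3, "dy": -9.9},
  {"dx": 4.4, "dy": -13.2},
  {"dx": 5.5, "dy": -16.5},
  {"dx": 6.6, "dy": -19.8},
  {"dx": 7.7, "dy": -23.1},
  {"dx": 8.8, "dy": -26.4, "az": 0.11},
])

```text
invalid input at $.increments[0]: expected keys dx, dy, dz, ax, ay, az, claw
```

Call:
servo_tool([
  {"dx": 1.1, "dy": -3.3},
  {"dx": 2.2, "dy": -6.6},
  {"dx": 3.3, "dy": -9.9},
  {"dx": 4.4, "dy": -13.2},
  {"dx": 5.5, "dy": -16.5},
  {"dx": 6.6, "dy": -19.8},
  {"dx": 7.7, "dy": -23.1},
  {"dx": 8.8, "dy": -26.4},
])

```text
invalid input at $.increments[0]: expected keys dx, dy, dz, ax, ay, az, claw
```

Call:
servo_tool([
  {"dx": 1.1, "dy": -3.3},
  {"dx": 2.2, "dy": -6.6},
  {"dx": 3.3, "dy": -9.9},
  {"dx": 4.4, "dy": -13.2},
  {"dx": 5.5, "dy": -16.5},
  {"dx": 6.6, "dy": -19.0},
  {"dx": 7.6, "dy": -20.6},
  {"dx": 7.6, "dy": -20.6},
])

```text
invalid input at $.increments[0]: expected keys dx, dy, dz, ax, ay, az, claw
```

Call:
servo_tool([
  {"dx": 1.1, "dy": -3.3, "dz": 0, "ax": 0, "ay": 0, "az": 0.02, "claw": -1},
  {"dx": 2.2, "dy": -6.6, "dz": 0, "ax": 0, "ay": 0, "az": 0.04, "claw": -1},
  {"dx": 3.3, "dy": -9.9, "dz": 0, "ax": 0, "ay": 0, "az": 0.06, "claw": -1},
  {"dx": 4.4, "dy": -13.2, "dz": 0, "ax": 0, "ay": 0, "az": 0.08, "claw": -1},
  {"dx": 5.5, "dy": -16.5, "dz": 0, "ax": 0, "ay": 0, "az": 0.1, "claw": -1},
  {"dx": 6.6, "dy": -19.8, "dz": 0, "ax": 0, "ay": 0, "az": 0.11, "claw": -1},
  {"dx": 7.7, "dy": -23.1, "dz": 0, "ax": 0, "ay": 0, "az": 0.11, "claw": -1},
  {"dx": 8.8, "dy": -26.4, "dz": 0, "ax": 0, "ay": 0, "az": 0.11, "claw": -1},
])

```text
clock: 0.82
eef_pos: [326.1, 339.1, 231.2]
tool_rot: [-1.571, 0.0, -0.265]
force: [0.4, 0.7, -0.3]
width: 85.6
```

Call:
servo_tool([
  {"dx": 1.1, "dy": -3.3, "dz": 0, "ax": 0, "ay": 0, "az": 0, "claw": -1},
  {"dx": 2.2, "dy": -6.6, "dz": 0, "ax": 0, "ay": 0, "az": 0, "claw": -1},
  {"dx": 3.3, "dy": -9.9, "dz": 0, "ax": 0, "ay": 0, "az": 0, "claw": -1},
  {"dx": 4.4, "dy": -13.2, "dz": 0, "ax": 0, "ay": 0, "az": 0, "claw": -1},
  {"dx": 5.5, "dy": -16.5, "dz": 0, "ax": 0, "ay": 0, "az": 0, "claw": -1},
  {"dx": 6.6, "dy": -19.8, "dz": 0, "ax": 0, "ay": 0, "az": 0, "claw": -1},
  {"dx": 7.7, "dy": -23.1, "dz": 0, "ax": 0, "ay": 0, "az": 0, "claw": -1},
  {"dx": 8.8, "dy": -26.4, "dz": 0, "ax": 0, "ay": 0, "az": 0, "claw": -1},
])

```text
clock: 1.48
eef_pos: [414.1, 75.2, 231.4]
tool_rot: [-1.571, -0.0, -0.265]
force: [0.5, 0.7, 0.2]
width: 85.2
```

Call:
servo_tool([
  {"dx": 1.1, "dy": -3.3, "dz": 0, "ax": 0, "ay": 0, "az": 0, "claw": -0.4},
  {"dx": 2.2, "dy": -6.6, "dz": 0, "ax": 0, "ay": 0, "az": 0, "claw": -0.4},
  {"dx": 3.3, "dy": -9.9, "dz": 0, "ax": 0, "ay": 0, "az": 0, "claw": -0.4},
  {"dx": 4.4, "dy": -13.2, "dz": 0, "ax": 0, "ay": 0, "az": 0, "claw": -0.4},
  {"dx": 5.5, "dy": -16.5, "dz": 0, "ax": 0, "ay": 0, "az": 0, "claw": -0.4},
  {"dx": 6.6, "dy": -19, "dz": 0, "ax": 0, "ay": 0, "az": 0, "claw": -0.4},
  {"dx": 7.7, "dy": -20.6, "dz": 0, "ax": 0, "ay": 0, "az": 0, "claw": -0.4},
  {"dx": 7.7, "dy": -20.6, "dz": 0, "ax": 0, "ay": 0, "az": 0, "claw": -0.4},
])

```text
clock: 2.15
eef_pos: [492.7, -133.9, 231.3]
tool_rot: [-1.573, -0.003, -0.271]
force: [0.5, -0.1, -0.0]
width: 60.1
```

Run:
```python
from h import *
im=snap('wrist','w1'); snap('scene','s1'); print(read_state())
print(proj(im,[[491,-129,89],[556,-148,89],[428,-113,89]]))
```

```text
{'clock': 2.25, 'qpos': array([ 0.11640961,  0.42875497,  0.12167382,  1.91134048, -0.07017689,
        0.80663959,  1.58033253]), 'qd': array([-0.02617835, -0.0130207 , -0.01966134,  0.02865321, -0.00258129,
        0.00412625, -0.0018562 ]), 'tau': array([ 1.19634323e+00, -4.21849680e+01,  2.30279915e+00, -1.73034078e+01,
        1.20105199e-01, -1.24471597e-01,  3.11038876e-02]), 'eef_pos': array([ 490.61170077, -129.40276216,  230.89662873]), 'tool_rot': array([-1.57067570e+00,  1.11639228e-03, -2.66283156e-01]), 'force': array([-0.23850864, -0.34848952,  1.03802983]), 'torque': array([0.02691487, 0.02693182, 0.02364672]), 'width': 59.35151569132706}
[[328.44956983 225.50010574]
 [327.17586771 296.1826421 ]
 [327.02148648 148.30940017]]
```

View pics/w1.png

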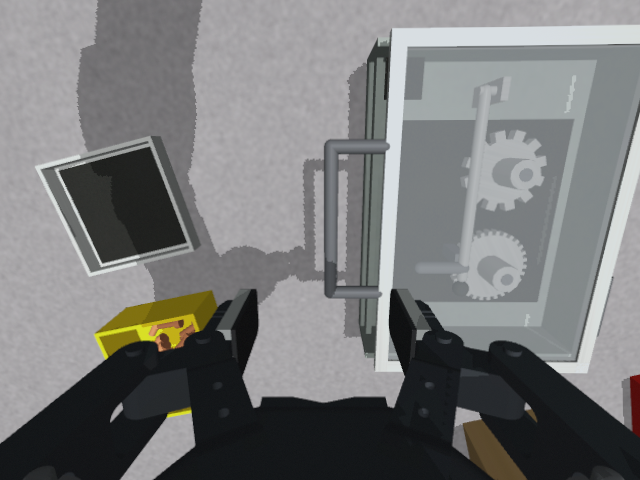

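View pics/s1.png

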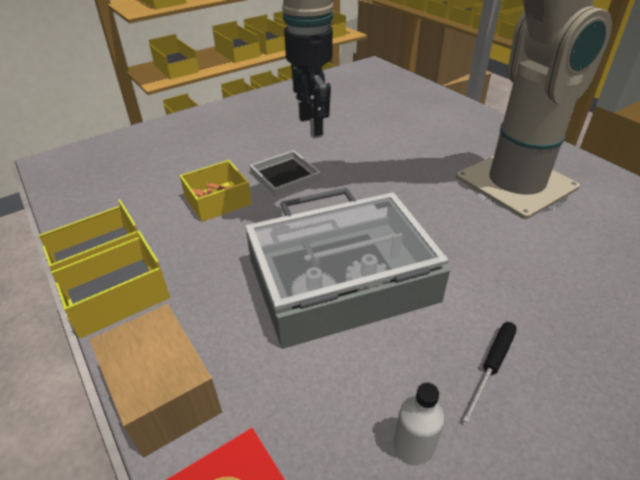

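Call:
servo_tool([
  {"dx": 0, "dy": 0.1, "dz": -1, "ax": 0, "ay": 0, "az": 0, "claw": 0.15},
  {"dx": 0, "dy": 0.1, "dz": -3, "ax": 0, "ay": 0, "az": 0, "claw": 0.15},
  {"dx": 0, "dy": 0.1, "dz": -6, "ax": 0, "ay": 0, "az": 0, "claw": 0.15},
  {"dx": 0, "dy": 0.1, "dz": -9, "ax": 0, "ay": 0, "az": 0, "claw": 0.15},
  {"dx": 0, "dy": 0.1, "dz": -12, "ax": 0, "ay": 0, "az": 0, "claw": 0.15},
  {"dx": 0, "dy": 0.1, "dz": -14.5, "ax": 0, "ay": 0, "az": 0, "claw": 0.15},
  {"dx": 0, "dy": 0.1, "dz": -16, "ax": 0, "ay": 0, "az": 0, "claw": 0.15},
  {"dx": 0, "dy": 0.1, "dz": -16, "ax": 0, "ay": 0, "az": 0, "claw": 0.15},
])

```text
clock: 2.92
eef_pos: [488.2, -125.8, 68.6]
tool_rot: [-1.57, 0.007, -0.263]
force: [0.2, 0.8, 0.6]
width: 36.5
```

Call:
servo_tool([
  {"dx": 0, "dy": 0, "dz": 0, "ax": 0, "ay": 0, "az": 0, "claw": 0.6},
  {"dx": 0, "dy": 0, "dz": 0, "ax": 0, "ay": 0, "az": 0, "claw": 1},
  {"dx": 0, "dy": 0, "dz": 0, "ax": 0, "ay": 0, "az": 0, "claw": 1},
  {"dx": 0, "dy": 0, "dz": 0, "ax": 0, "ay": 0, "az": 0, "claw": 1},
  {"dx": 0, "dy": 0, "dz": 0, "ax": 0, "ay": 0, "az": 0, "claw": 1},
  {"dx": 0, "dy": 0, "dz": 0, "ax": 0, "ay": 0, "az": 0, "claw": 1},
])

```text
clock: 3.42
eef_pos: [491.5, -127.4, 72.4]
tool_rot: [-1.57, -0.001, -0.264]
force: [-1.2, 3.4, 7.9]
width: 9.6
```

Run:
```python
from h import *
im=snap('wrist','w2'); print(read_state()['eef_pos'],read_state()['force'],read_state()['width'])
p=(556.6,114,1.3077);c,sn=np.cos(p[2]),np.sin(p[2])
R=lambda x,z:np.array([p[0]+c*x,p[1]+sn*x,z])
h0=R(-252,89)
for th in np.arange(0,1.45,.1):
    x=-(252*np.cos(th)-4*np.sin(th)); z=85+252*np.sin(th)+4*np.cos(th); print(round(th,2),((R(x,z)-h0)/10).round(1))
```

```text
[ 491.52088412 -127.36107136   72.40642936] [-1.37698881  3.50460653  8.05402347] 9.921837070317093
0.0 [0. 0. 0.]
0.1 [0.  0.2 2.5]
0.2 [0.2 0.6 5. ]
0.3 [0.3 1.2 7.4]
0.4 [0.6 2.1 9.8]
0.5 [ 0.9  3.2 12. ]
0.6 [ 1.2  4.5 14.2]
0.7 [ 1.6  6.  16.1]
0.8 [ 2.1  7.7 18. ]
0.9 [ 2.6  9.5 19.6]
1.0 [ 3.1 11.5 21. ]
1.1 [ 3.7 13.6 22.2]
1.2 [ 4.3 15.9 23.2]
1.3 [ 4.9 18.2 24. ]
1.4 [ 5.5 20.6 24.5]
```

View pics/w2.png

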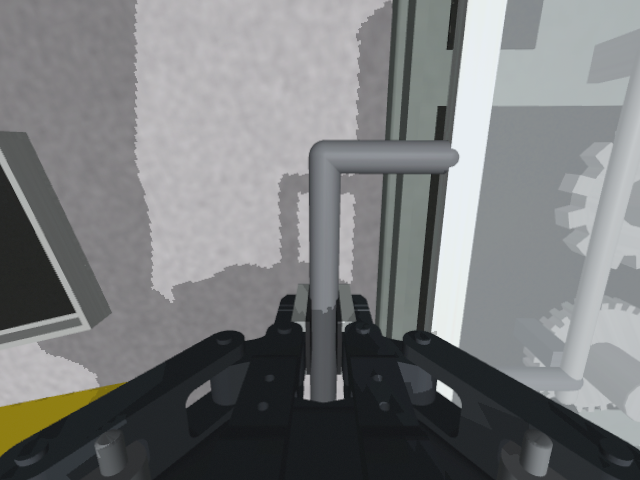

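Call:
servo_tool([
  {"dx": 0, "dy": 0.1, "dz": 1.2, "ax": 0, "ay": 0, "az": 0, "claw": 1},
  {"dx": 0, "dy": 0.2, "dz": 2.5, "ax": 0, "ay": 0, "az": 0, "claw": 1},
  {"dx": 0.1, "dy": 0.4, "dz": 3.8, "ax": 0, "ay": 0, "az": 0, "claw": 1},
  {"dx": 0.2, "dy": 0.6, "dz": 5, "ax": 0, "ay": 0, "az": 0, "claw": 1},
  {"dx": 0.2, "dy": 0.9, "dz": 6.2, "ax": 0, "ay": 0, "az": 0, "claw": 1},
  {"dx": 0.3, "dy": 1.2, "dz": 7.4, "ax": 0, "ay": 0, "az": 0, "claw": 1},
  {"dx": 0.5, "dy": 1.6, "dz": 8.6, "ax": 0, "ay": 0, "az": 0, "claw": 1},
  {"dx": 0.6, "dy": 2.1, "dz": 9.8, "ax": 0, "ay": 0, "az": 0, "claw": 1},
])

```text
clock: 4.13
eef_pos: [496.9, -107.8, 169.7]
tool_rot: [-1.572, -0.0, -0.265]
force: [1.8, 0.0, -5.3]
width: 9.7
```

Run:
```python
from h import *
snap('scene','s2'); print(read_state()['eef_pos'],read_state()['force'],read_state()['torque'],read_state()['width'])
```

```text
[ 497.16137421 -107.08311665  171.55239739] [-3.25321371 -0.24796525  0.76818815] [-0.07535879  0.51387257 -0.1107143 ] 9.73224304042894
```

View pics/s2.png

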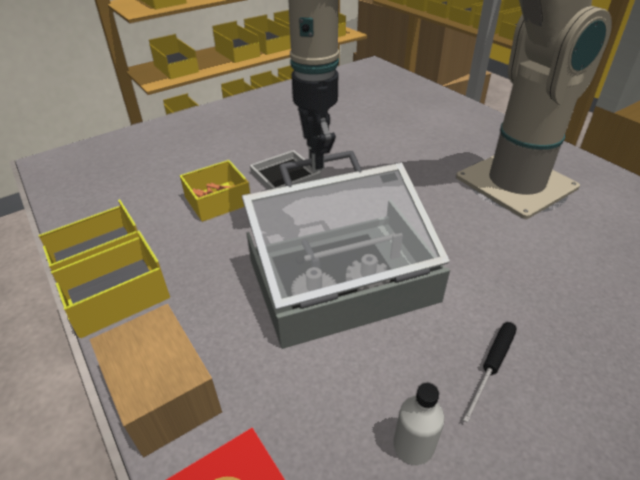

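The guard is lifting, with the lid at about 0.4 rad and the gripper holding the handle near (318,165). Continuing along the arc.

Call:
servo_tool([
  {"dx": 0.1, "dy": 0.5, "dz": 1.1, "ax": 0, "ay": 0, "az": 0, "claw": 1},
  {"dx": 0.3, "dy": 1.1, "dz": 2.2, "ax": 0, "ay": 0, "az": 0, "claw": 1},
  {"dx": 0.4, "dy": 1.7, "dz": 3.3, "ax": 0, "ay": 0, "az": 0, "claw": 1},
  {"dx": 0.6, "dy": 2.4, "dz": 4.4, "ax": 0, "ay": 0, "az": 0, "claw": 1},
  {"dx": 0.8, "dy": 3.1, "dz": 5.4, "ax": 0, "ay": 0, "az": 0, "claw": 1},
  {"dx": 1, "dy": 3.9, "dz": 6.3, "ax": 0, "ay": 0, "az": 0, "claw": 1},
  {"dx": 1.2, "dy": 4.7, "dz": 7.3, "ax": 0, "ay": 0, "az": 0, "claw": 1},
  {"dx": 1.5, "dy": 5.6, "dz": 8.2, "ax": 0, "ay": 0, "az": 0, "claw": 1},
])

```text
clock: 4.85
eef_pos: [511.5, -55.0, 252.1]
tool_rot: [-1.576, -0.001, -0.268]
force: [-2.3, -8.7, 1.7]
width: 9.7
```

Call:
servo_tool([
  {"dx": 0.2, "dy": 0.9, "dz": 0.8, "ax": 0, "ay": 0, "az": 0, "claw": 1},
  {"dx": 0.5, "dy": 1.8, "dz": 1.6, "ax": 0, "ay": 0, "az": 0, "claw": 1},
  {"dx": 0.7, "dy": 2.8, "dz": 2.3, "ax": 0, "ay": 0, "az": 0, "claw": 1},
  {"dx": 1, "dy": 3.8, "dz": 3, "ax": 0, "ay": 0, "az": 0, "claw": 1},
  {"dx": 1.3, "dy": 4.8, "dz": 3.6, "ax": 0, "ay": 0, "az": 0, "claw": 1},
  {"dx": 1.6, "dy": 5.9, "dz": 4.2, "ax": 0, "ay": 0, "az": 0, "claw": 1},
  {"dx": 1.9, "dy": 7.1, "dz": 4.7, "ax": 0, "ay": 0, "az": 0, "claw": 1},
  {"dx": 2.2, "dy": 8.2, "dz": 5.2, "ax": 0, "ay": 0, "az": 0, "claw": 1},
])

```text
clock: 5.52
eef_pos: [533.6, 24.1, 306.7]
tool_rot: [-1.579, -0.004, -0.27]
force: [-7.8, -11.3, 19.7]
width: 9.7
```

Call:
servo_tool([
  {"dx": 0.3, "dy": 1.1, "dz": 0.4, "ax": 0, "ay": 0, "az": 0, "claw": 1},
  {"dx": 0.6, "dy": 2.3, "dz": 0.8, "ax": 0, "ay": 0, "az": 0, "claw": 1},
  {"dx": 0.9, "dy": 3.5, "dz": 1.1, "ax": 0, "ay": 0, "az": 0, "claw": 1},
  {"dx": 1.2, "dy": 4.7, "dz": 1.3, "ax": 0, "ay": 0, "az": 0, "claw": 1},
  {"dx": 1.2, "dy": 4.7, "dz": 1.3, "ax": 0, "ay": 0, "az": 0, "claw": 1},
  {"dx": 1.2, "dy": 4.7, "dz": 1.3, "ax": 0, "ay": 0, "az": 0, "claw": 1},
])

```text
clock: 6.02
eef_pos: [548.1, 76.6, 320.6]
tool_rot: [-1.57, -0.008, -0.265]
force: [-3.8, -3.7, 20.2]
width: 9.4
```

Run:
```python
from h import *
snap('scene','s3'); print(read_state()['eef_pos'],read_state()['force'],read_state()['torque'],read_state()['width'],read_state()['qpos'])
```

```text
[548.00758909  76.18278395 320.53801919] [-2.88552929 -3.57883901 19.99176677] [-1.11115043  0.87029689  0.00188479] 9.447708790477712 [-0.27104855  0.39488473  0.11672984  1.67700149 -0.04836362  1.06565461
  1.16491523]
```

View pics/s3.png

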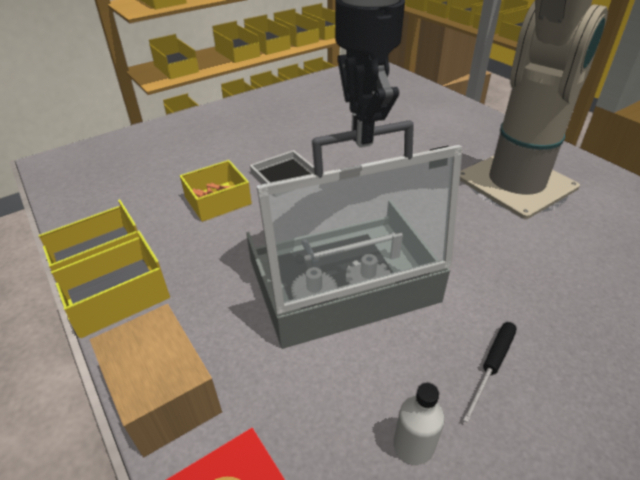

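Call:
servo_tool([
  {"dx": 0, "dy": 0, "dz": 0.4, "ax": 0, "ay": 0, "az": 0, "claw": 0.6},
  {"dx": 0, "dy": 0, "dz": 0.4, "ax": 0, "ay": 0, "az": 0, "claw": 0.3},
  {"dx": 0, "dy": 0, "dz": 0.4, "ax": 0, "ay": 0, "az": 0, "claw": 0.1},
  {"dx": 0, "dy": 0, "dz": 0.4, "ax": 0, "ay": 0, "az": 0, "claw": 0.1},
  {"dx": 0, "dy": 0, "dz": 2, "ax": 0, "ay": 0, "az": 0, "claw": 0.1},
  {"dx": 0, "dy": 0, "dz": 4, "ax": 0, "ay": 0, "az": 0, "claw": 0.1},
  {"dx": 0, "dy": 0, "dz": 6, "ax": 0, "ay": 0, "az": 0, "claw": 0.1},
  {"dx": 0, "dy": 0, "dz": 8, "ax": 0, "ay": 0, "az": 0, "claw": 0.1},
])

```text
clock: 6.73
eef_pos: [545.6, 78.0, 396.4]
tool_rot: [-1.571, 0.002, -0.265]
force: [1.3, 0.2, 0.9]
width: 38.3
```

Run:
```python
from h import *
a=snap('scene','s4');b=snap('top','t4'); print(read_state()['eef_pos'],read_state()['force'],read_state()['width'])
p=(556.6,114,1.3077);c,sn=np.cos(p[2]),np.sin(p[2])
for th in (1.3,1.35,1.4,1.45):
    P=[]
    for y in (-148,148):
        x=-208*np.cos(th);z=85+208*np.sin(th);P.append([p[0]+c*x-sn*y,p[1]+sn*x+c*y,z])
    print(th,proj(a,P).round(0).tolist())
```

```text
[547.48591259  78.17740869 398.93674279] [ 0.65478211 -0.52130071 -0.41113521] 38.599081450785086
1.3 [[253.0, 181.0], [450.0, 141.0]]
1.35 [[255.0, 183.0], [454.0, 142.0]]
1.4 [[256.0, 186.0], [458.0, 144.0]]
1.45 [[258.0, 190.0], [462.0, 147.0]]
```

View pics/s4.png

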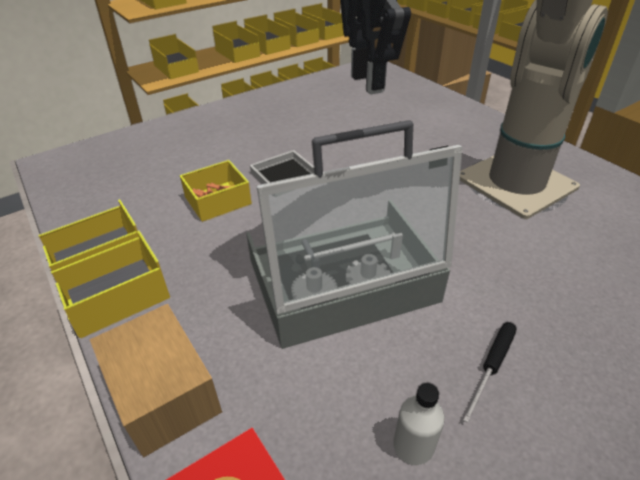

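View pics/t4.png

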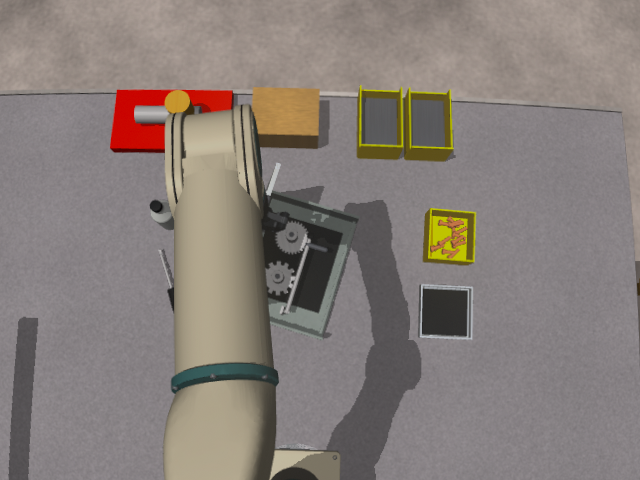

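The guard is standing open at about 1.4 rad with the gripper clear, and the stay and peg are visible around (318,248) in the top view. Joint 7's range may restrict the yaw, so I fit a simple kinematic model from the logged states to check feasibility first.

```bash
cat > kin.py <<'E'
import numpy as np
from scipy.spatial.transform import Rotation as Ro
from scipy.optimize import least_squares
D=[([-1.26176356,0.62914869,0.03847667,1.5181303,-0.02702951,0.99630633,-0.02000917],[237.779,604.437,230.594],[-1.57227,0,-.37488]),
([0.11640961,0.42875497,0.12167382,1.91134048,-0.07017689,0.80663959,1.58033253],[490.612,-129.403,230.897],[-1.570676,.001116,-.266283]),
([-0.27104855,0.39488473,0.11672984,1.67700149,-0.04836362,1.06565461,1.16491523],[548.0076,76.1828,320.538],[-1.57,-.008,-.265])]
import os
if os.path.exists('log.npy'): D+=[tuple(d) for d in np.load('log.npy',allow_pickle=True)]
def fk(q,p,s):
    h,L1,e,L2,w,L3=p
    z=lambda a:Ro.from_euler('z',a); y=lambda a:Ro.from_euler('y',a)
    R=z(s[0]*q[0])*y(q[1]); x=np.array([0,0,h])
    R=R*z(s[1]*q[2]); x=x+R.apply([e,0,L1]); R=R*y(q[3]); x=x+R.apply([-e,0,0])
    R=R*z(s[2]*q[4]); x=x+R.apply([0,0,L2]); R=R*y(q[5]); x=x+R.apply([w,0,L3])
    R=R*z(s[3]*q[6]); return x,R
E
python3 - <<'E'
from kin import *
import itertools
from h import read_state
r=read_state(); 
D.append((r['qpos'],r['eef_pos'],r['tool_rot'])); np.save('log.npy',np.array([(list(r['qpos']),list(r['eef_pos']),list(r['tool_rot']))],dtype=object),allow_pickle=True)
res=[]
for s in itertools.product([-1,1],repeat=4):
    # tool const rotation consistency
    Rs=[fk(q,[0]*6,s)[1].inv()*Ro.from_euler('xyz',t) for q,_,t in D]
    er=max((Rs[0].inv()*k).magnitude() for k in Rs)
    f=lambda p:np.ravel([fk(q,p,s)[0]-np.array(x) for q,x,_ in D])
    o=least_squares(f,[300,350,0,350,0,200]); res.append((er,np.abs(o.fun).max(),s,o.x.round(1),Rs[0].as_matrix().round(2).tolist()))
for k in sorted(res,key=lambda k:k[0])[:4]: print(k)
E
```

```text
(0.0010099519543155292, np.float64(25.696886846164062), (-1, -1, -1, -1), array([-1637.2,   440.1,   -24.8,   405.2,   -73. , -1752.6]), [[-0.0, -0.0, -1.0], [-1.0, -0.0, 0.0], [-0.0, 1.0, -0.0]])
(0.1310849483781954, np.float64(12.098964573603695), (-1, -1, 1, -1), array([324.3, 554.3,  -0. , 381.6,  -3.6, 334.4]), [[0.03, 0.0, -1.0], [-1.0, 0.05, -0.03], [0.05, 1.0, 0.0]])
(0.19176504466934427, np.float64(15.34121171666564), (-1, 1, -1, -1), array([-1306.4,   586.5,   -13.7,   401.5,    16.9, -1288.5]), [[0.06, -0.0, -1.0], [-1.0, -0.05, -0.06], [-0.04, 1.0, -0.0]])
(0.2204261248590927, np.float64(364.4266943956456), (1, 1, 1, 1), array([56168.5, -2685.8,  1454.1,  -327.3,   489.7, 54239.8]), [[-0.68, -0.0, 0.73], [0.73, -0.0, 0.68], [-0.0, 1.0, 0.0]])
```

```bash
cat >> kin.py <<'E'
S=(-1,-1,-1,-1)
def fk2(q,p):
    L3,y1,y2,y3=p
    z=lambda a:Ro.from_euler('z',-a); y=lambda a:Ro.from_euler('y',a)
    R=z(q[0]); x=np.array([0,0,284.81])+R.apply([0,y1,0]); R=R*y(q[1])*z(q[2]); x=x+R.apply([0,y2,420.76]); R=R*y(q[3])*z(q[4])
    x=x+R.apply([0,y3,314.36]); wr=x; R=R*y(q[5]); x=x+R.apply([0,0,L3]); return x,R*z(q[6]),wr
C=Ro.from_matrix(np.array([[0,0,-1],[-1,0,0],[0,1,0]],float))
def fitp():
    o=least_squares(lambda p:np.ravel([fk2(q,p)[0]-np.array(x) for q,x,_ in D]),[330,0,0,0]); return o
LO=np.array([-3.06,-.37,-1.25,.18,-1.1,.23,-2.94]);HI=np.array([3.06,2.12,1.32,2.47,4.24,1.98,2.94])
def ik(pos,R,q0,p,reg=.02):
    def f(q):
        x,Rr,_=fk2(q,p); return np.r_[(x-pos)/100,((Rr*C).inv()*R).as_rotvec()*2,reg*(q-q0)]
    o=least_squares(f,np.clip(q0,LO+.01,HI-.01),bounds=(LO,HI)); x,Rr,w=fk2(o.x,p)
    return o.x,np.linalg.norm(x-pos),((Rr*C).inv()*R).magnitude(),w
E
python3 - <<'E'
from kin import *
o=fitp();print(o.x,o.fun.round(1)); p=o.x
q0=np.array([-0.27,0.39,0.117,1.677,-0.05,1.07,1.165])
yt=1.3077;c,s=np.cos(yt),np.sin(yt)
def toolR(yaw,tilt,flip): # pointing down tilted toward +x_t dir (azimuth yaw)
    d=np.array([np.cos(yaw)*np.sin(tilt),np.sin(yaw)*np.sin(tilt),-np.cos(tilt)])
    j=np.array([-np.sin(yaw),np.cos(yaw),0])*flip
    return Ro.from_matrix(np.c_[np.cross(d,j),d,j])
W=lambda x,y,z:np.array([556.6+c*x-s*y,114+s*x+c*y,z])
def best(pos,R,q0):
    r=[]
    for q7 in (0,2,-2):
      for q5 in (0,1.,3):
        k=q0.copy();k[6]+=q7;k[4]+=q5; r.append(ik(pos,R,k,p))
    return min(r,key=lambda v:v[1]/100+v[2])
for name,pt in (('peg',W(-147,-51,62)),('peg2',W(-147,126,222)),('gear',W(-76,40,55)),('tray',np.array([432,-345,41]))):
  for dyaw in ((0,) if 'peg' in name else (0,-.4,.4)):
   for flip in (1,-1):
    for tilt in ((0,.2) if 'peg' in name else (.6,.75,.9)):
      R=toolR(yt+dyaw,tilt,flip); pos=pt+19*R.as_matrix()[:,1]
      q,e,a,w=best(pos,R,q0); print(name,dyaw,flip,tilt,'err',round(e,1),round(a,3),q.round(2))
E
```

```text
[ 216.50908766 -824.45184364 -225.34182944 1021.63682663] [-31.2 -92.6  11.8  32.8  -7.7  13.8  -2.3   0.2  -6.3  -4.9   0.1 -19.2]
peg 0 1 0 err 0.0 0.0 [ 0.01  0.98  0.03  1.58 -0.04  0.58  2.93]
peg 0 1 0.2 err 0.0 0.0 [-2.35  0.59 -1.05  1.68  0.71  1.32 -0.7 ]
peg 0 -1 0 err 0.0 0.0 [-0.    0.95  0.04  1.7  -0.07  0.49 -0.19]
peg 0 -1 0.2 err 0.0 0.0 [ 0.16  1.35 -0.18  1.37 -0.06  0.39 -0.09]
peg2 0 1 0 err 0.0 0.0 [-0.05  0.56 -0.05  1.76  0.04  0.82  2.76]
peg2 0 1 0.2 err 0.0 0.0 [ 0.19  1.18 -0.48  0.87  0.28  1.09  2.76]
peg2 0 -1 0 err 0.0 0.0 [-0.04  0.6  -0.07  1.68  0.05  0.86 -0.39]
peg2 0 -1 0.2 err 0.0 0.0 [ 0.15  0.98 -0.25  1.57  0.03  0.56 -0.27]
gear 0 1 0.6 err 6.6 0.123 [ 0.15  1.99 -0.76  0.63  0.39  0.53  2.94]
gear 0 1 0.75 err 11.9 0.234 [ 0.15  2.09 -0.84  0.63  0.42  0.43  2.94]
gear 0 1 0.9 err 16.4 0.353 [ 0.14  2.12 -0.86  0.66  0.42  0.36  2.94]
gear 0 -1 0.6 err 0.0 0.0 [-2.55  0.   -1.01  1.62  0.48  1.89  2.53]
gear 0 -1 0.75 err 3.6 0.084 [-2.64 -0.32 -0.91  1.76  0.3   1.98  2.6 ]
gear 0 -1 0.9 err 13.3 0.321 [ 0.14  2.12 -0.75  0.83  0.27  0.23
[... 1500 characters left out ...]
 [-1.87 -0.37 -1.09  1.61  0.31  1.98 -0.32]
tray -0.4 -1 0.6 err 0.0 0.0 [-1.8  -0.12 -1.15  1.58  0.45  1.87  2.76]
tray -0.4 -1 0.75 err 4.4 0.084 [-1.88 -0.37 -1.09  1.61  0.3   1.98  2.81]
tray -0.4 -1 0.9 err 11.8 0.227 [-1.87 -0.37 -1.09  1.61  0.31  1.98  2.82]
tray 0.4 1 0.6 err 0.0 0.0 [ 0.8   1.55 -0.27  1.58 -0.21  0.5  -2.06]
tray 0.4 1 0.75 err 0.0 0.0 [ 0.82  1.63 -0.33  1.61 -0.25  0.52 -2.01]
tray 0.4 1 0.9 err 0.0 0.0 [ 0.83  1.71 -0.39  1.64 -0.28  0.54 -1.96]
tray 0.4 -1 0.6 err 0.0 0.0 [ 0.8   1.59 -0.27  1.45 -0.18  0.59  1.05]
tray 0.4 -1 0.75 err 0.0 0.0 [ 0.82  1.68 -0.33  1.48 -0.21  0.6   1.1 ]
tray 0.4 -1 0.9 err 0.0 0.0 [ 0.83  1.76 -0.38  1.51 -0.24  0.62  1.15]
```

```bash
cat >> kin.py <<'E'
def fk2(q,p):
    h,L1,L2,L3,y1,y2=p
    z=lambda a:Ro.from_euler('z',-a); y=lambda a:Ro.from_euler('y',a)
    R=z(q[0]); x=np.array([0,0,h])+R.apply([0,y1,0]); R=R*y(q[1])*z(q[2]); x=x+R.apply([0,y2,L1]); R=R*y(q[3])*z(q[4])
    x=x+R.apply([0,0,L2]); wr=x; R=R*y(q[5]); x=x+R.apply([0,0,L3]); return x,R*z(q[6]),wr
P0=np.array([350,540,400,350,0,0.])
def fitp():
    return least_squares(lambda p:np.r_[np.ravel([fk2(q,p)[0]-np.array(x) for q,x,_ in D]),.01*(p-P0)],P0)
E
python3 - <<'E'
from kin import *
o=fitp();print(o.x,o.fun.round(1))
for q,x,t in D: print(fk2(q,o.x)[0].round(1),np.round(x,1))
E
```

```text
[341.89317377 559.09841802 382.13615052 355.60795847 -11.27224367
 -16.77381099] [-0.  -0.  -0.  -0.   0.   0.   0.  -0.   0.   0.   0.   0.  -0.1  0.2
 -0.2  0.1 -0.1 -0.2]
[237.8 604.4 230.6] [237.8 604.4 230.6]
[ 490.6 -129.4  230.9] [ 490.6 -129.4  230.9]
[548.   76.2 320.5] [548.   76.2 320.5]
[547.5  78.2 398.9] [547.5  78.2 398.9]
```

```bash
cat > feas.py <<'E'
from kin import *
p=fitp().x
q0=np.array([-0.1,0.7,0.1,1.6,-0.05,.8,1.165])
yt=1.3077;c,s=np.cos(yt),np.sin(yt)
def toolR(yaw,tilt,flip):
    d=np.array([np.cos(yaw)*np.sin(tilt),np.sin(yaw)*np.sin(tilt),-np.cos(tilt)])
    j=np.array([-np.sin(yaw),np.cos(yaw),0])*flip
    return Ro.from_matrix(np.c_[np.cross(d,j),d,j])
W=lambda x,y,z:np.array([556.6+c*x-s*y,114+s*x+c*y,z])
def best(pos,R,q0):
    r=[]
    for q7 in (0,1.5,-1.5):
      for q5 in (0,1.,2.5,-.8):
       for q3 in (0,.8,-.8):
        k=q0.copy();k[6]+=q7;k[4]+=q5;k[2]+=q3; r.append(ik(pos,R,k,p)+(k,))
    return min(r,key=lambda v:v[1]/10+v[2]*10+.05*np.abs(v[0]-q0)[:6].sum())
E
python3 - <<'E'
from feas import *
for name,pt in (('peg',W(-147,-51,62)),('peg2',W(-147,126,222)),('gear',W(-76,40,55)),('tray',np.array([432,-345,41]))):
  for dyaw in ((0,) if 'peg' in name else (0,-.4,.4)):
   for flip in (1,-1):
    for tilt in ((0,.2) if 'peg' in name else (.6,.75,.9)):
      R=toolR(yt+dyaw,tilt,flip); pos=pt+19*R.as_matrix()[:,1]
      q,e,a,w,_=best(pos,R,q0); print(name,dyaw,flip,tilt,'err',round(e,1),round(a,3),q.round(2),w.round(0))
E
```

```text
peg 0 1 0 err 0.0 0.0 [ 0.01  0.78  0.03  1.89 -0.04  0.47  2.94] [568. -41. 399.]
peg 0 1 0.2 err 0.0 0.0 [ 0.34  0.8  -0.32  1.91  0.07  0.43  2.94] [ 550. -106.  392.]
peg 0 -1 0 err 0.0 0.0 [-0.04  0.79  0.1   1.89 -0.15  0.48 -0.1 ] [568. -41. 399.]
peg 0 -1 0.2 err 0.0 0.0 [ 0.13  0.79  0.02  1.91 -0.49  0.47  0.32] [ 550. -106.  392.]
peg2 0 1 0 err 0.0 0.0 [-0.1   0.32  0.02  2.21 -0.01  0.61  2.81] [397.   5. 559.]
peg2 0 1 0.2 err 0.0 0.0 [ 0.45  0.35 -0.48  2.24 -0.07  0.54  2.94] [379. -60. 552.]
peg2 0 -1 0 err 0.0 0.0 [-0.13  0.32  0.06  2.21 -0.03  0.61 -0.31] [397.   5. 559.]
peg2 0 -1 0.2 err 0.0 0.0 [ 0.    0.32  0.1   2.25 -0.43  0.58  0.2 ] [379. -60. 552.]
gear 0 1 0.6 err 0.0 0.0 [ 0.54  0.89 -0.46  2.16 -1.1   0.28 -2.09] [ 449. -133.  333.]
gear 0 1 0.75 err 0.0 0.0 [ 0.69  0.99 -0.56  2.15 -1.1   0.32 -1.98] [ 439. -171.  301.]
gear 0 1 0.9 err 0.0 0.0 [ 0.78  1.08 -0.59  2.12 -1.1   0.42 -1.88] [ 430. -204.  264.]
gear 0 -1 0.6 err 0.0 0.0 [ 0.53  0.89 -0.46  2.16 -1.1   0.28  1.05] [ 449. -133.  333.]
gear 0 -1 0.75 err 0.0 0.0 [ 0.69  0.99 -0.56  2.15 -1.1
[... 2161 characters left out ...]
 1.    0.04  1.8  -0.96  0.94  1.18] [ 291. -526.  287.]
tray -0.4 -1 0.9 err 0.0 0.0 [ 1.07  1.07 -0.    1.74 -0.96  1.06  1.22] [ 270. -553.  250.]
tray 0.4 1 0.6 err 0.0 0.0 [ 0.62  1.07  0.38  1.5  -0.65  1.28 -1.69] [ 458. -533.  319.]
tray 0.4 1 0.75 err 0.0 0.0 [ 0.69  1.14  0.33  1.38 -0.63  1.44 -1.72] [ 463. -572.  287.]
tray 0.4 1 0.9 err 0.0 0.0 [ 0.75  1.22  0.28  1.25 -0.62  1.6  -1.75] [ 468. -606.  250.]
tray 0.4 -1 0.6 err 0.0 0.0 [ 0.77  1.03  0.09  1.49 -0.43  1.18  1.26] [ 458. -533.  319.]
tray 0.4 -1 0.75 err 0.0 0.0 [ 0.81  1.12  0.09  1.37 -0.46  1.36  1.27] [ 463. -572.  287.]
tray 0.4 -1 0.9 err 0.0 0.0 [ 0.84  1.2   0.07  1.25 -0.48  1.53  1.27] [ 468. -606.  250.]
```

Run:
```python
from h import *
a=ld('t4');s=ld('s4')
c=a['color'][210:340,250:390]; A=cv2.resize(c,None,fx=4,fy=4,interpolation=cv2.INTER_CUBIC)
c=s['color'][200:300,270:410]; B=cv2.resize(c,None,fx=4,fy=4,interpolation=cv2.INTER_CUBIC)
cv2.imwrite('pics/pz.png',np.vstack([A,np.zeros((4,560,3),np.uint8),B])[:590,:,::-1]);cv2.imwrite('pics/pz2.png',B[:,:,::-1])
print(proj(a,[[567.6,-41.1,62],[563.7-.0,-55.6,62],[574.6,-15,62]]),proj(s,[[567.6,-41.1,62],[563.7,-55.6,62],[574.6,-15,62]]))
```

```text
[[318.8245678  248.01178482]
 [325.0787601  249.87245236]
 [307.58267988 244.6762085 ]] [[306.58827638 247.09448476]
 [303.99125597 241.98969227]
 [311.4412025  256.60999706]]
```

View pics/pz.png

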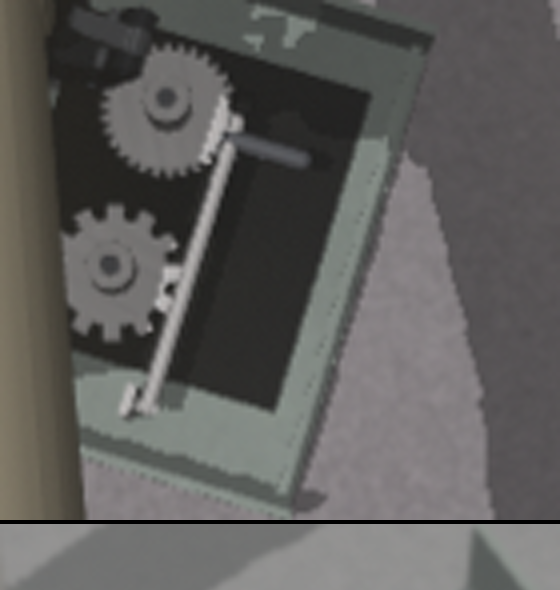

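View pics/pz2.png

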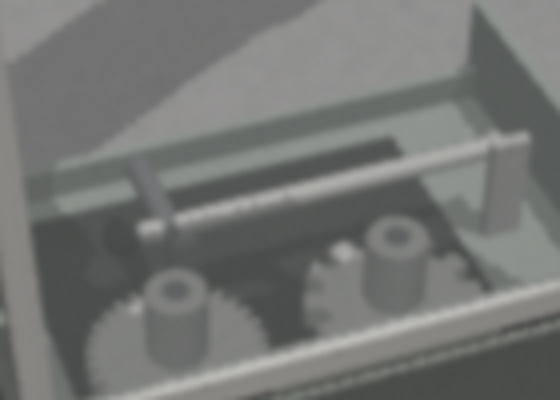

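The peg's outer end is at (326,249.5) in the top view and (303.7,240.5) in the scene view. Both agree with the model to about 1 px. Moving over it with a half-turn-equivalent yaw that respects joint 7.

Call:
servo_tool([
  {"dx": 0.3, "dy": -1.5, "dz": 0, "ax": 0, "ay": 0, "az": -0.12, "claw": 0},
  {"dx": 0.6, "dy": -3, "dz": 0, "ax": 0, "ay": 0, "az": -0.24, "claw": 0},
  {"dx": 0.9, "dy": -4.5, "dz": 0, "ax": 0, "ay": 0, "az": -0.36, "claw": 0},
  {"dx": 1.2, "dy": -6, "dz": 0, "ax": 0, "ay": 0, "az": -0.48, "claw": 0},
  {"dx": 1.4, "dy": -7.5, "dz": 0, "ax": 0, "ay": 0, "az": -0.6, "claw": 0},
  {"dx": 1.7, "dy": -9, "dz": 0, "ax": 0, "ay": 0, "az": -0.72, "claw": 0},
  {"dx": 2, "dy": -10.5, "dz": 0, "ax": 0, "ay": 0, "az": -0.84, "claw": 0},
  {"dx": 2.1, "dy": -11.6, "dz": 0, "ax": 0, "ay": 0, "az": -0.96, "claw": 0},
])

```text
clock: 7.5
eef_pos: [566.7, -39.6, 394.9]
tool_rot: [-1.573, -0.0, -1.232]
force: [-0.1, -1.2, 0.4]
width: 42.7
```

Call:
servo_tool([
  {"dx": 0, "dy": 0, "dz": -1, "ax": 0, "ay": 0, "az": -0.12, "claw": 0},
  {"dx": 0, "dy": 0, "dz": -2, "ax": 0, "ay": 0, "az": -0.24, "claw": 0},
  {"dx": 0, "dy": 0, "dz": -4, "ax": 0, "ay": 0, "az": -0.36, "claw": 0},
  {"dx": 0, "dy": 0, "dz": -6, "ax": 0, "ay": 0, "az": -0.48, "claw": 0},
  {"dx": 0, "dy": 0, "dz": -8, "ax": 0, "ay": 0, "az": -0.6, "claw": 0},
  {"dx": 0, "dy": 0, "dz": -8, "ax": 0, "ay": 0, "az": -0.61, "claw": 0},
])

```text
clock: 8.0
eef_pos: [563.9, -37.3, 311.4]
tool_rot: [-1.58, -0.003, -1.838]
force: [-1.0, 0.3, -0.8]
width: 42.7
```

Call:
servo_tool([
  {"dx": 0, "dy": 0, "dz": -2, "ax": 0.1, "ay": -0.027, "az": 0, "claw": 0},
  {"dx": 0, "dy": 0, "dz": -4, "ax": 0.193, "ay": -0.052, "az": 0, "claw": 0},
  {"dx": 0, "dy": 0, "dz": -7, "ax": 0.193, "ay": -0.052, "az": 0, "claw": 0},
  {"dx": 0, "dy": 0, "dz": -10, "ax": 0.193, "ay": -0.052, "az": 0, "claw": 0},
  {"dx": 0, "dy": 0, "dz": -12, "ax": 0.193, "ay": -0.052, "az": 0, "claw": 0},
  {"dx": 0, "dy": 0, "dz": -14, "ax": 0.193, "ay": -0.052, "az": 0, "claw": 0},
  {"dx": 0, "dy": 0, "dz": -15, "ax": 0.193, "ay": -0.052, "az": 0, "claw": 0},
  {"dx": 0, "dy": 0, "dz": -15, "ax": 0.193, "ay": -0.052, "az": 0, "claw": 0},
])

```text
clock: 8.67
eef_pos: [565.7, -37.8, 164.5]
tool_rot: [-1.575, 0.2, -1.834]
force: [-0.2, -0.2, -0.4]
width: 42.5
```

Run:
```python
from h import *
im=snap('wrist','w5'); snap('scene','s5'); r=read_state();print(r['eef_pos'],r['tool_rot'],r['qpos'].round(3),r['width'])
print(proj(im,[[567.6,-41.1,62],[563.7,-55.6,62],[574.6,-15,62]]))
from feas import *
print(fk2(r['qpos'],p)[0], (Ro.from_euler('xyz',r['tool_rot']).inv()*toolR(yt,.2,-1)).magnitude())
l=list(np.load('log.npy',allow_pickle=True)); l.append(np.array([list(r['qpos']),list(r['eef_pos']),list(r['tool_rot'])],dtype=object)); np.save('log.npy',np.array(l+[None],dtype=object)[:-1],allow_pickle=True)
```

```text
[567.45194145 -38.19321331 166.92922865] [-1.57010046  0.20009046 -1.83355617] [-0.063  0.61   0.311  1.853 -0.557  0.768  0.349] 42.69823604889507
[[327.01508371 271.22448841]
 [326.99510128 290.29880888]
 [327.02750052 236.45314399]]
[567.82531159 -37.14278822 167.187926  ] 0.0007159422901759086
```

View pics/w5.png

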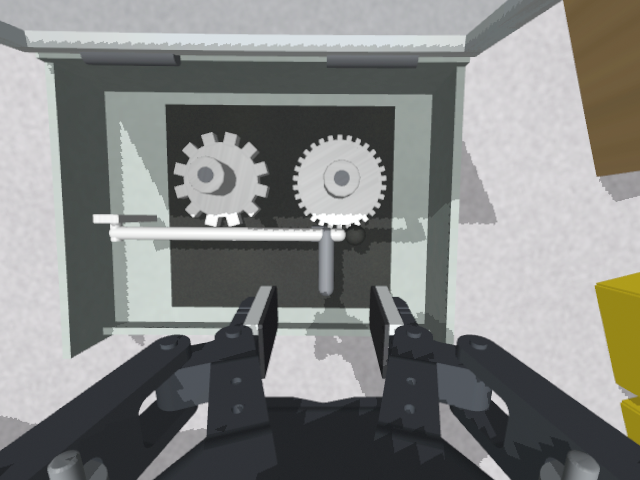

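View pics/s5.png

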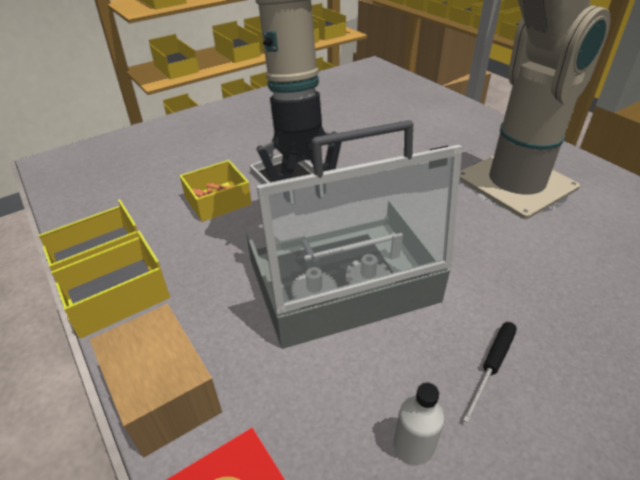

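Call:
servo_tool([
  {"dx": 0.1, "dy": 0, "dz": -2.5, "ax": 0, "ay": 0, "az": 0, "claw": 0},
  {"dx": 0.1, "dy": 0, "dz": -5, "ax": 0, "ay": 0, "az": 0, "claw": 0},
  {"dx": 0.1, "dy": 0, "dz": -7.5, "ax": 0, "ay": 0, "az": 0, "claw": 0},
  {"dx": 0.1, "dy": 0, "dz": -9.5, "ax": 0, "ay": 0, "az": 0, "claw": 0},
  {"dx": 0.1, "dy": 0, "dz": -11, "ax": 0, "ay": 0, "az": 0, "claw": 0},
  {"dx": 0.1, "dy": 0, "dz": -12.3, "ax": 0, "ay": 0, "az": 0, "claw": 0},
  {"dx": 0.1, "dy": 0, "dz": -12.3, "ax": 0, "ay": 0, "az": 0, "claw": 0},
])

```text
clock: 9.35
eef_pos: [567.9, -38.0, 42.6]
tool_rot: [-1.572, 0.2, -1.834]
force: [0.9, 0.5, 0.4]
width: 42.6
```

Call:
servo_tool([
  {"dx": 0, "dy": 0, "dz": 0, "ax": 0, "ay": 0, "az": 0, "claw": 0.5},
  {"dx": 0, "dy": 0, "dz": 0, "ax": 0, "ay": 0, "az": 0, "claw": 1},
  {"dx": 0, "dy": 0, "dz": 0, "ax": 0, "ay": 0, "az": 0, "claw": 1},
  {"dx": 0, "dy": 0, "dz": 0, "ax": 0, "ay": 0, "az": 0, "claw": 1},
  {"dx": 0, "dy": 0, "dz": 0, "ax": 0, "ay": 0, "az": 0, "claw": 1},
  {"dx": 0, "dy": 0, "dz": 0, "ax": 0, "ay": 0, "az": 0, "claw": 1},
])

```text
clock: 9.85
eef_pos: [567.4, -37.7, 44.9]
tool_rot: [-1.571, 0.201, -1.834]
force: [-3.6, -0.4, 5.0]
width: 10.2
```

Run:
```python
from h import *
im=snap('wrist','w6'); r=read_state();print(r['eef_pos'],r['force'],r['width'])
w=ld('w5')
for uv in ((205,175),(342,178)): print(onz(w,uv,66).round(1))
c,s=np.cos(1.3077),np.sin(1.3077)
for ph in np.r_[np.arange(0,1.71,.1)]:
    dy=161*(1-np.cos(ph)); print(round(ph,2),(np.array([-s*dy,c*dy,161*np.sin(ph)])/10).round(1))
```

```text
[567.42978891 -37.77377345  44.93944269] [-3.88737214  0.31130824  5.04816803] 10.150909280782525
[498.7  53.1  66. ]
[596.7  24.5  66. ]
0.0 [-0.  0.  0.]
0.1 [-0.1  0.   1.6]
0.2 [-0.3  0.1  3.2]
0.3 [-0.7  0.2  4.8]
0.4 [-1.2  0.3  6.3]
0.5 [-1.9  0.5  7.7]
0.6 [-2.7  0.7  9.1]
0.7 [-3.7  1.  10.4]
0.8 [-4.7  1.3 11.5]
0.9 [-5.9  1.6 12.6]
1.0 [-7.1  1.9 13.5]
1.1 [-8.5  2.3 14.3]
1.2 [-9.9  2.7 15. ]
1.3 [-11.4   3.1  15.5]
1.4 [-12.9   3.5  15.9]
1.5 [-14.4   3.9  16.1]
1.6 [-16.    4.3  16.1]
1.7 [-17.5   4.7  16. ]
```

View pics/w6.png

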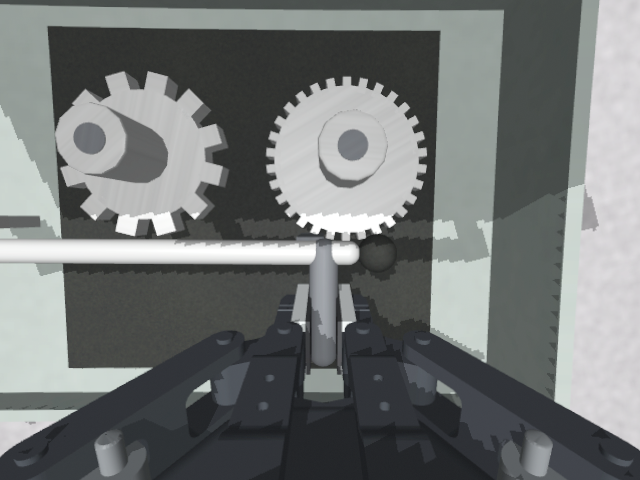

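The peg is held between the pads at (324,330), so I swing the stay along its arc.

Call:
servo_tool([
  {"dx": -0.1, "dy": 0, "dz": 1.6, "ax": 0, "ay": 0, "az": 0, "claw": 1},
  {"dx": -0.3, "dy": 0.1, "dz": 3.2, "ax": 0, "ay": 0, "az": 0, "claw": 1},
  {"dx": -0.7, "dy": 0.2, "dz": 4.8, "ax": 0, "ay": 0, "az": 0, "claw": 1},
  {"dx": -1.2, "dy": 0.3, "dz": 6.3, "ax": 0, "ay": 0, "az": 0, "claw": 1},
  {"dx": -1.9, "dy": 0.5, "dz": 7.7, "ax": 0, "ay": 0, "az": 0, "claw": 1},
  {"dx": -2.7, "dy": 0.7, "dz": 9.1, "ax": 0, "ay": 0, "az": 0, "claw": 1},
  {"dx": -3.7, "dy": 1, "dz": 10.4, "ax": 0, "ay": 0, "az": 0, "claw": 1},
  {"dx": -4.7, "dy": 1.3, "dz": 11.5, "ax": 0, "ay": 0, "az": 0, "claw": 1},
])

```text
clock: 10.57
eef_pos: [523.8, -25.7, 161.1]
tool_rot: [-1.563, 0.2, -1.834]
force: [4.1, -0.2, 0.5]
width: 9.9
```

Call:
servo_tool([
  {"dx": -1.2, "dy": 0.3, "dz": 1.1, "ax": 0, "ay": 0, "az": 0, "claw": 1},
  {"dx": -2.4, "dy": 0.6, "dz": 2, "ax": 0, "ay": 0, "az": 0, "claw": 1},
  {"dx": -3.8, "dy": 1, "dz": 2.8, "ax": 0, "ay": 0, "az": 0, "claw": 1},
  {"dx": -5.2, "dy": 1.4, "dz": 3.5, "ax": 0, "ay": 0, "az": 0, "claw": 1},
  {"dx": -6.7, "dy": 1.8, "dz": 4, "ax": 0, "ay": 0, "az": 0, "claw": 1},
  {"dx": -8.2, "dy": 2.2, "dz": 4.4, "ax": 0, "ay": 0, "az": 0, "claw": 1},
  {"dx": -9.7, "dy": 2.6, "dz": 4.6, "ax": 0, "ay": 0, "az": 0, "claw": 1},
  {"dx": -11.3, "dy": 3, "dz": 4.6, "ax": 0, "ay": 0, "az": 0, "claw": 1},
])

```text
clock: 11.23
eef_pos: [417.4, 3.6, 210.6]
tool_rot: [-1.548, 0.205, -1.834]
force: [7.1, 2.1, 14.3]
width: 9.8
```

Call:
servo_tool([
  {"dx": -0.7, "dy": 0.2, "dz": 0, "ax": 0, "ay": 0, "az": 0, "claw": 1},
  {"dx": -1.2, "dy": 0.3, "dz": 0, "ax": 0, "ay": 0, "az": 0, "claw": 1},
  {"dx": -1.3, "dy": 0.3, "dz": 0, "ax": 0, "ay": 0, "az": 0, "claw": 1},
  {"dx": -1.3, "dy": 0.3, "dz": 0, "ax": 0, "ay": 0, "az": 0, "claw": 1},
])

```text
clock: 11.57
eef_pos: [401.0, 8.2, 209.7]
tool_rot: [-1.556, 0.206, -1.834]
force: [-1.0, 0.7, 35.2]
width: 9.4
```

Run:
```python
from h import *
im=snap('wrist','w7');snap('scene','s7'); r=read_state();print(r['eef_pos'],r['force'],r['width'],r['qpos'])
```

```text
[401.35265588   8.05883005 209.71093522] [-0.29085882  0.80616497 35.86192886] 9.510051876444756 [-0.170239    0.31964913  0.32832332  2.2503486  -0.54372792  0.61788652
  0.32745801]
```

View pics/s7.png

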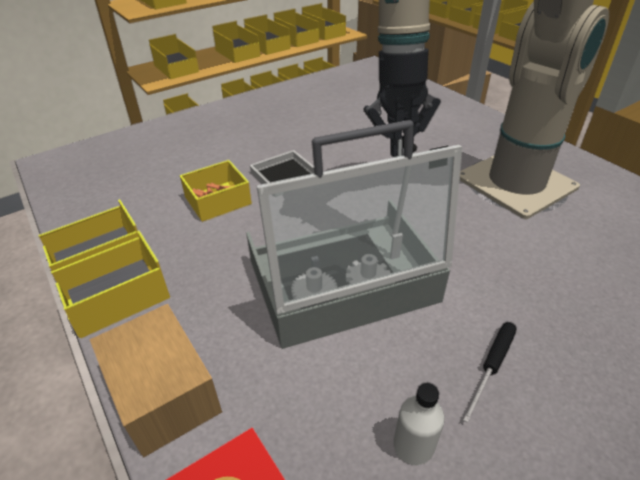

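View pics/w7.png

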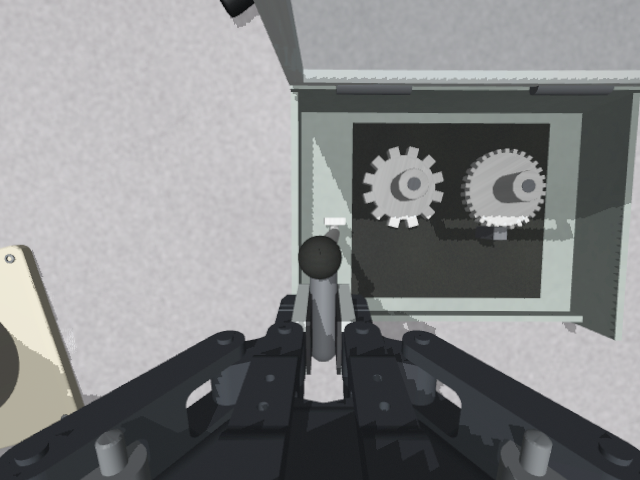

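Call:
servo_tool([
  {"dx": -0.2, "dy": 0, "dz": 0.3, "ax": 0, "ay": 0, "az": 0, "claw": 1},
  {"dx": -0.4, "dy": 0.1, "dz": 0.6, "ax": 0, "ay": 0, "az": 0, "claw": 1},
  {"dx": -0.6, "dy": 0.1, "dz": 0.6, "ax": 0, "ay": 0, "az": 0, "claw": 1},
  {"dx": -0.6, "dy": 0.1, "dz": 0.6, "ax": 0, "ay": 0, "az": 0, "claw": 1},
  {"dx": -0.6, "dy": 0.1, "dz": 0.6, "ax": 0, "ay": 0, "az": 0, "claw": 1},
])

```text
clock: 12.08
eef_pos: [396.3, 9.0, 212.0]
tool_rot: [-1.556, 0.201, -1.833]
force: [17.4, 6.3, -20.0]
width: 9.3
```

Run:
```python
from h import *
r=read_state();print(r['eef_pos'],r['force'],r['width'])
```

```text
[396.31805635   8.95133321 211.99331227] [ 17.44696821   6.33251718 -19.97288116] 9.33678495814462
```

Call:
servo_tool([
  {"dx": 0.2, "dy": 0, "dz": -0.2, "ax": 0, "ay": 0, "az": 0, "claw": 1},
  {"dx": 0.2, "dy": 0, "dz": -0.2, "ax": 0, "ay": 0, "az": 0, "claw": 0.5},
  {"dx": 0.2, "dy": 0, "dz": -0.2, "ax": 0, "ay": 0, "az": 0, "claw": 0.1},
  {"dx": 0.2, "dy": 0, "dz": -0.2, "ax": 0, "ay": 0, "az": 0, "claw": 0.1},
  {"dx": 0.1, "dy": -0.3, "dz": 1.5, "ax": 0, "ay": 0, "az": 0, "claw": 0.1},
  {"dx": 0, "dy": -0.7, "dz": 3.5, "ax": 0, "ay": 0, "az": 0, "claw": 0.1},
  {"dx": -0.1, "dy": -1.4, "dz": 7, "ax": 0, "ay": 0, "az": 0, "claw": 0.1},
  {"dx": -0.3, "dy": -2, "dz": 10, "ax": 0, "ay": 0, "az": 0, "claw": 0.1},
])

```text
clock: 12.75
eef_pos: [385.1, -11.7, 311.7]
tool_rot: [-1.572, 0.199, -1.836]
force: [1.2, 0.3, -0.1]
width: 38.4
```

Run:
```python
from h import *
s=snap('scene','s8'); r=read_state();print(r['eef_pos'],r['tool_rot'],r['force'],r['width'],r['qpos'].round(2))
c,sn=np.cos(1.3077),np.sin(1.3077)
for ph in (1.5,1.6,1.67):
  x,y,z=-120,110-183*np.cos(ph),62+183*np.sin(ph); print(ph,proj(s,[556.6+c*x-sn*y,114+sn*x+c*y,z]))
```

```text
[388.17192229 -13.45960144 316.60506523] [-1.56175865  0.20170002 -1.83581688] [ 1.31378979 -2.01525548  3.43804635] 37.84999857651685 [-0.24  0.13  0.43  2.1  -0.32  0.92  0.12]
1.5 [[396.32250273 150.46924712]]
1.6 [[406.60818445 148.18275294]]
1.67 [[413.64370116 147.20042772]]
```

View pics/s8.png

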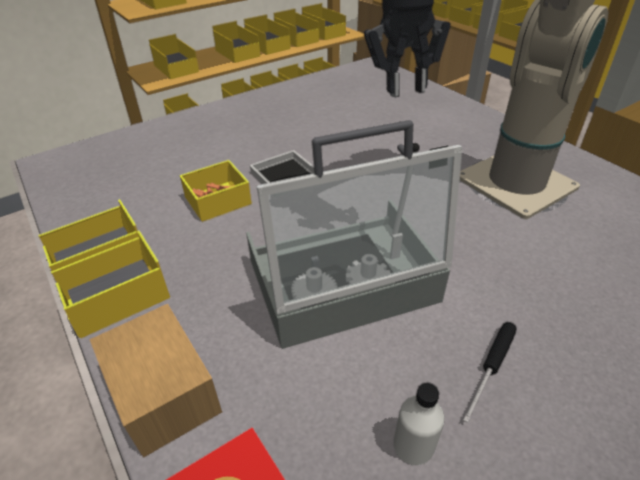

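Call:
servo_tool([
  {"dx": 0, "dy": 0, "dz": 3, "ax": -0.1, "ay": 0.027, "az": 0, "claw": 0.1},
  {"dx": 0, "dy": 0, "dz": 6, "ax": -0.193, "ay": 0.052, "az": 0, "claw": 0.1},
  {"dx": 0, "dy": 0, "dz": 8, "ax": -0.193, "ay": 0.052, "az": 0, "claw": 0.1},
  {"dx": 0, "dy": 0, "dz": 10, "ax": -0.193, "ay": 0.052, "az": 0, "claw": 0.1},
])

```text
clock: 13.13
eef_pos: [386.2, -9.5, 412.3]
tool_rot: [-1.569, 0.0, -1.831]
force: [0.8, -0.8, -0.8]
width: 38.2
```

Call:
servo_tool([
  {"dx": 2, "dy": 1.1, "dz": 0, "ax": 0, "ay": 0, "az": -0.12, "claw": 0.1},
  {"dx": 4, "dy": 2.3, "dz": 0, "ax": 0, "ay": 0, "az": -0.24, "claw": 0.1},
  {"dx": 6, "dy": 3.4, "dz": 0, "ax": 0, "ay": 0, "az": -0.36, "claw": 0.1},
  {"dx": 8, "dy": 4.6, "dz": 0, "ax": 0, "ay": 0, "az": -0.48, "claw": 0.1},
  {"dx": 10, "dy": 5.7, "dz": 0, "ax": 0, "ay": 0, "az": -0.6, "claw": 0.1},
  {"dx": 12, "dy": 6.8, "dz": 0, "ax": 0, "ay": 0, "az": -0.72, "claw": 0.1},
  {"dx": 14, "dy": 8, "dz": 0, "ax": 0, "ay": 0, "az": -0.84, "claw": 0.1},
  {"dx": 16, "dy": 9.1, "dz": 0, "ax": 0, "ay": 0, "az": -0.96, "claw": 0.1},
])

```text
clock: 13.8
eef_pos: [546.3, 80.5, 410.2]
tool_rot: [-1.571, -0.0, -2.801]
force: [0.2, 0.3, 0.6]
width: 38.7
```

Call:
servo_tool([
  {"dx": 0, "dy": 0, "dz": 0, "ax": 0, "ay": 0, "az": -0.12, "claw": 0.1},
  {"dx": 0, "dy": 0, "dz": 0, "ax": 0, "ay": 0, "az": -0.24, "claw": 0.1},
  {"dx": 0, "dy": 0, "dz": 0, "ax": 0, "ay": 0, "az": -0.36, "claw": 0.1},
  {"dx": 0, "dy": 0, "dz": 0, "ax": 0, "ay": 0, "az": -0.48, "claw": 0.1},
  {"dx": 0, "dy": 0, "dz": 0, "ax": 0, "ay": 0, "az": -0.61, "claw": 0.1},
  {"dx": 0, "dy": 0, "dz": 0, "ax": 0, "ay": 0, "az": -0.61, "claw": 0.1},
  {"dx": 0, "dy": 0, "dz": 0, "ax": 0, "ay": 0, "az": -0.61, "claw": 0.1},
])

```text
clock: 14.38
eef_pos: [545.5, 80.0, 410.2]
tool_rot: [-1.571, -0.0, 2.881]
force: [-0.4, 0.3, 0.2]
width: 38.8
```

Run:
```python
from h import *
im=snap('wrist','w9'); r=read_state();print(r['eef_pos'],r['tool_rot'],r['force'],r['width'],r['qpos'].round(2))
c,s=np.cos(1.3077),np.sin(1.3077)
for th in (1.35,1.4,1.44):
  x=-(252*np.cos(th)-4*np.sin(th)); z=85+252*np.sin(th)+4*np.cos(th); P=[[556.6+c*x-s*y,114+s*x+c*y,z] for y in (-65,0,65)]; print(th,np.round(P[1]),proj(im,P).round().tolist())
```

```text
[545.63017006  79.98340755 410.2712858 ] [-1.57074941e+00 -3.10293805e-04  2.88176829e+00] [-0.13153656  0.14268658  0.38540044] 38.35495587925709 [-0.62  0.38  0.64  1.53 -0.23  1.31 -1.79]
1.35 [543.  64. 332.] [[348.0, 152.0], [346.0, 249.0], [344.0, 332.0]]
1.4 [546.  76. 334.] [[329.0, 152.0], [328.0, 250.0], [327.0, 334.0]]
1.44 [549.  86. 335.] [[313.0, 152.0], [313.0, 251.0], [314.0, 335.0]]
```

View pics/w9.png

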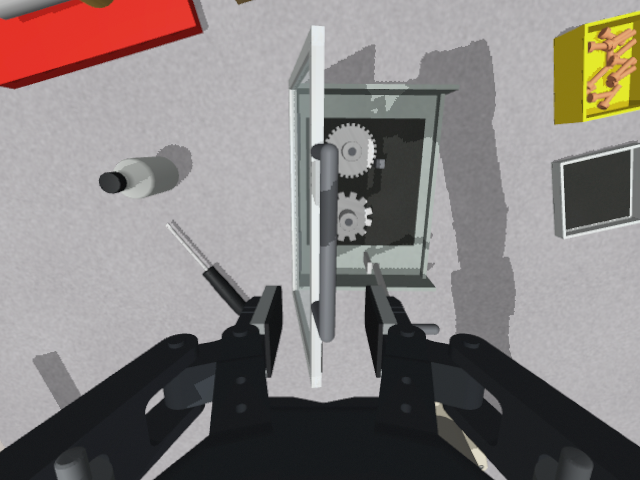

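Call:
servo_tool([
  {"dx": 0.1, "dy": -0.3, "dz": -2.5, "ax": 0, "ay": 0, "az": 0, "claw": 0.1},
  {"dx": 0.1, "dy": -0.3, "dz": -5, "ax": 0, "ay": 0, "az": 0, "claw": 0.1},
  {"dx": 0.1, "dy": -0.3, "dz": -7, "ax": 0, "ay": 0, "az": 0, "claw": 0.1},
  {"dx": 0.1, "dy": -0.3, "dz": -9, "ax": 0, "ay": 0, "az": 0, "claw": 0.1},
  {"dx": 0.1, "dy": -0.3, "dz": -9, "ax": 0, "ay": 0, "az": 0, "claw": 0.1},
])

```text
clock: 14.85
eef_pos: [544.4, 77.1, 316.8]
tool_rot: [-1.568, -0.007, 2.881]
force: [-0.6, 0.4, -0.4]
width: 38.5
```

Call:
servo_tool([
  {"dx": 0, "dy": 0, "dz": 0, "ax": 0, "ay": 0, "az": 0, "claw": 0.5},
  {"dx": 0, "dy": 0, "dz": 0, "ax": 0, "ay": 0, "az": 0, "claw": 0.8},
  {"dx": 0, "dy": 0, "dz": 0, "ax": 0, "ay": 0, "az": 0, "claw": 1},
  {"dx": 0, "dy": 0, "dz": 0, "ax": 0, "ay": 0, "az": 0, "claw": 1},
  {"dx": 0, "dy": 0, "dz": 0, "ax": 0, "ay": 0, "az": 0, "claw": 1},
  {"dx": 0, "dy": 0, "dz": 0, "ax": 0, "ay": 0, "az": 0, "claw": 1},
])

```text
clock: 15.35
eef_pos: [547.7, 76.7, 321.8]
tool_rot: [-1.572, 0.003, 2.878]
force: [-2.5, -0.9, 6.7]
width: 9.6
```

Run:
```python
from h import *
im=snap('wrist','w10'); r=read_state();print(r['eef_pos'],r['tool_rot'],r['force'],r['width'])
c,s=np.cos(1.3077),np.sin(1.3077)
H=lambda th:np.array([-c*(252*np.cos(th)-4*np.sin(th)),-s*(252*np.cos(th)-4*np.sin(th)),252*np.sin(th)+4*np.cos(th)])/10
for th in np.arange(1.4,.93,-.04): print(round(th,2),(H(th)-H(1.4)).round(2))
print((H(.965)-H(1.4)).round(2))
```

```text
[547.76219271  76.66242407 321.85957151] [-1.57195987e+00  2.55715979e-03  2.87841658e+00] [-1.42772614 -0.68697797  6.54627953] 9.46026477091993
1.4 [0. 0. 0.]
1.36 [-0.26 -0.96 -0.18]
1.32 [-0.51 -1.91 -0.39]
1.28 [-0.77 -2.85 -0.64]
1.24 [-1.02 -3.78 -0.94]
1.2 [-1.27 -4.7  -1.27]
1.16 [-1.51 -5.61 -1.64]
1.12 [-1.75 -6.5  -2.04]
1.08 [-1.99 -7.37 -2.49]
1.04 [-2.22 -8.23 -2.97]
1.0 [-2.44 -9.07 -3.48]
0.96 [-2.66 -9.88 -4.03]
[-2.63 -9.78 -3.96]
```

View pics/w10.png

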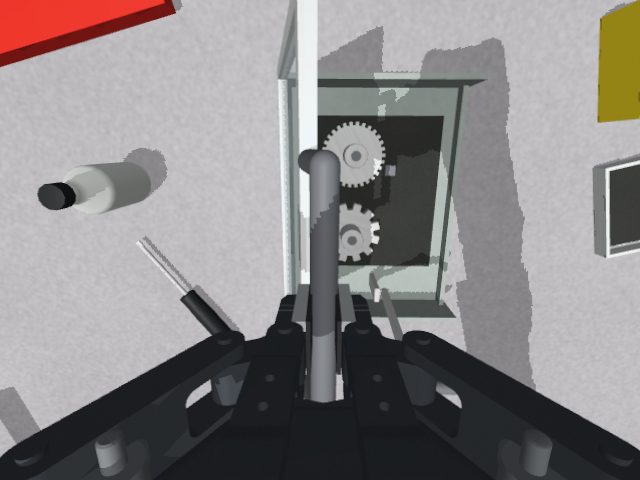

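The handle is gripped at (323,300) and the stay still stands. Lowering the guard.

Call:
servo_tool([
  {"dx": -0.1, "dy": -0.5, "dz": -0.1, "ax": 0, "ay": 0, "az": 0, "claw": 1},
  {"dx": -0.3, "dy": -1, "dz": -0.2, "ax": 0, "ay": 0, "az": 0, "claw": 1},
  {"dx": -0.5, "dy": -1.9, "dz": -0.4, "ax": 0, "ay": 0, "az": 0, "claw": 1},
  {"dx": -0.8, "dy": -2.8, "dz": -0.6, "ax": 0, "ay": 0, "az": 0, "claw": 1},
  {"dx": -1, "dy": -3.8, "dz": -0.9, "ax": 0, "ay": 0, "az": 0, "claw": 1},
  {"dx": -1.3, "dy": -4.7, "dz": -1.3, "ax": 0, "ay": 0, "az": 0, "claw": 1},
  {"dx": -1.5, "dy": -5.6, "dz": -1.6, "ax": 0, "ay": 0, "az": 0, "claw": 1},
  {"dx": -1.7, "dy": -6.5, "dz": -2, "ax": 0, "ay": 0, "az": 0, "claw": 1},
])

```text
clock: 16.07
eef_pos: [529.9, 11.8, 300.9]
tool_rot: [-1.572, 0.0, 2.878]
force: [-2.5, 0.4, 4.9]
width: 9.8
```

Call:
servo_tool([
  {"dx": -0.2, "dy": -0.7, "dz": -0.4, "ax": 0, "ay": 0, "az": 0, "claw": 1},
  {"dx": -0.4, "dy": -1.3, "dz": -0.7, "ax": 0, "ay": 0, "az": 0, "claw": 1},
  {"dx": -0.6, "dy": -1.9, "dz": -1.1, "ax": 0, "ay": 0, "az": 0, "claw": 1},
  {"dx": -0.7, "dy": -2.4, "dz": -1.4, "ax": 0, "ay": 0, "az": 0, "claw": 1},
  {"dx": -0.8, "dy": -2.8, "dz": -1.6, "ax": 0, "ay": 0, "az": 0, "claw": 1},
  {"dx": -0.8, "dy": -3, "dz": -1.75, "ax": 0, "ay": 0, "az": 0, "claw": 1},
  {"dx": -0.9, "dy": -3.2, "dz": -1.9, "ax": 0, "ay": 0, "az": 0, "claw": 1},
  {"dx": -0.9, "dy": -3.2, "dz": -1.9, "ax": 0, "ay": 0, "az": 0, "claw": 1},
])

```text
clock: 16.73
eef_pos: [521.0, -19.9, 281.1]
tool_rot: [-1.571, -0.0, 2.878]
force: [1.0, 0.3, -0.7]
width: 9.4
```

Run:
```python
from h import *
im=snap('scene','s11'); r=read_state();print(r['eef_pos'],r['tool_rot'],r['force'],r['width'])
```

```text
[521.05443916 -19.81489736 281.17207442] [-1.57100936e+00  3.67652753e-05  2.87858124e+00] [1.50776476 0.30319914 0.10419278] 9.776756916768406
```

View pics/s11.png

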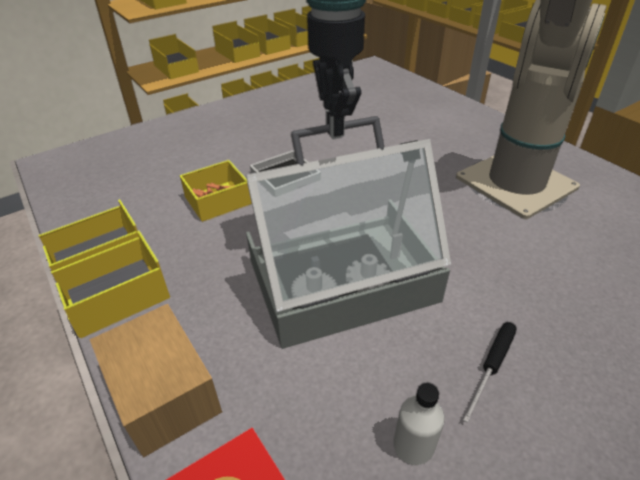

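Call:
servo_tool([
  {"dx": 0, "dy": -0.1, "dz": -0.1, "ax": 0, "ay": 0, "az": 0, "claw": 1},
  {"dx": 0, "dy": -0.2, "dz": -0.1, "ax": 0, "ay": 0, "az": 0, "claw": 1},
  {"dx": -0.1, "dy": -0.3, "dz": -0.2, "ax": 0, "ay": 0, "az": 0, "claw": 1},
  {"dx": -0.1, "dy": -0.4, "dz": -0.3, "ax": 0, "ay": 0, "az": 0, "claw": 1},
  {"dx": -0.1, "dy": -0.4, "dz": -0.3, "ax": 0, "ay": 0, "az": 0, "claw": 1},
])

```text
clock: 17.2
eef_pos: [520.9, -20.7, 280.4]
tool_rot: [-1.577, 0.001, 2.881]
force: [-1.9, 8.1, 16.8]
width: 9.4
```

Run:
```python
from h import *
r=read_state();print(r['eef_pos'],r['force'])
```

```text
[520.89906633 -20.71463722 280.42772073] [-1.89766257  8.13862721 16.75803398]
```

It is resting on the stay: the force rose to about 17 N with almost no travel. Releasing.

Call:
servo_tool([
  {"dx": 0, "dy": 0.2, "dz": 0.2, "ax": 0, "ay": 0, "az": 0, "claw": 1},
  {"dx": 0, "dy": 0.2, "dz": 0.2, "ax": 0, "ay": 0, "az": 0, "claw": 0.6},
  {"dx": 0, "dy": 0.2, "dz": 0.2, "ax": 0, "ay": 0, "az": 0, "claw": 0.3},
  {"dx": 0, "dy": 0.2, "dz": 0.2, "ax": 0, "ay": 0, "az": 0, "claw": 0.1},
  {"dx": 0, "dy": 0.2, "dz": 0.2, "ax": 0, "ay": 0, "az": 0, "claw": 0.1},
  {"dx": 0, "dy": 0.2, "dz": 2.5, "ax": 0, "ay": 0, "az": 0, "claw": 0.1},
  {"dx": 0, "dy": 0.2, "dz": 5, "ax": 0, "ay": 0, "az": 0, "claw": 0.1},
  {"dx": 0, "dy": 0.2, "dz": 8, "ax": 0, "ay": 0, "az": 0, "claw": 0.1},
])

```text
clock: 17.87
eef_pos: [518.7, -22.5, 357.9]
tool_rot: [-1.569, -0.003, 2.878]
force: [1.3, -0.3, 0.4]
width: 38.7
```

Run:
```python
from h import *
im=snap('scene','s12'); snap('wrist','w12'); r=read_state();print(r['eef_pos'],r['tool_rot'],r['force'],r['width'],r['qpos'].round(2))
```

```text
[522.24795674 -23.4803129  362.24233247] [-1.57216239  0.00773504  2.87759375] [ 0.89586968 -1.86786572 -0.46099149] 38.6461713310604 [-0.47  0.36  0.65  1.69 -0.24  1.16 -1.59]
```

View pics/s12.png

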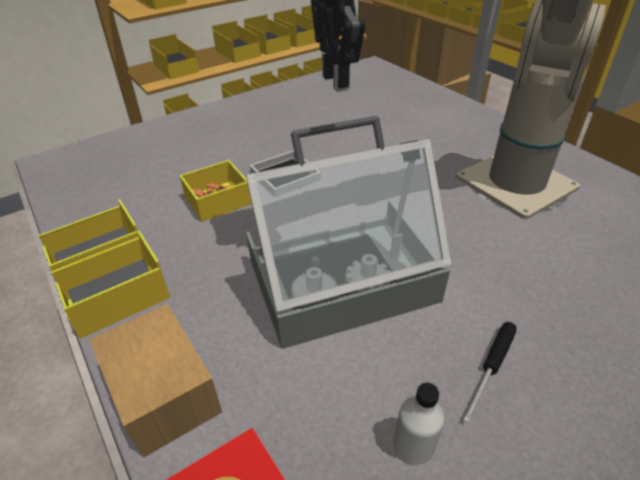

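View pics/w12.png

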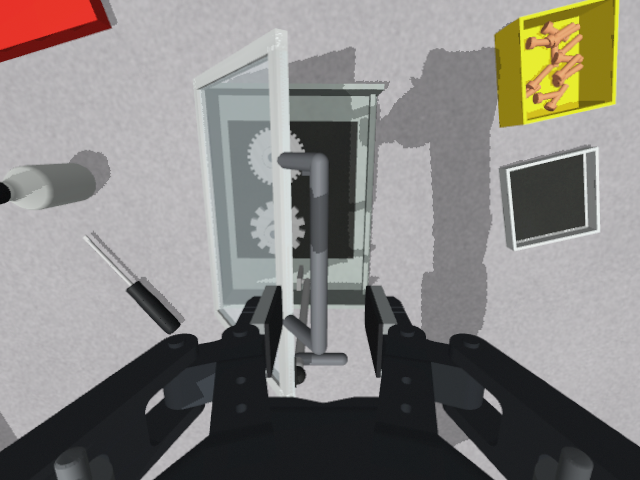

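The guard rests propped: in the scene view the stay tip meets the pane at about (412,157). Next I plan the tilted reach under it.

```bash
cat > plan.py <<'E'
from feas import *
from h import read_state
import sys
r=read_state(); q=np.array(r['qpos']); R0=Ro.from_euler('xyz',r['tool_rot']); x0=np.array(r['eef_pos'])
def run(dyaw,tilt,flip,gz=53,back=170,verb=True):
    R=toolR(yt+dyaw,tilt,flip); d=R.as_matrix()[:,1]; G=np.array([498.2,51.5,gz]); tg=G+19*d; pre=tg-back*d
    rv=(R*R0.inv()).as_rotvec()
    qq=q.copy(); out=[]
    for i in range(1,21):
        f=i/20; qq,e,a,w=ik(x0+(pre-x0)*f,Ro.from_rotvec(rv*f)*R0,qq,p,.005); out.append((e,a))
    qpre=qq.copy()
    for i in range(1,11):
        qq,e,a,w=ik(pre+(tg-pre)*i/10,R,qq,p,.005); out.append((e,a))
    print(dyaw,tilt,flip,'pre d cm',((pre-x0)/10).round(2),'rv',rv.round(3),np.linalg.norm(rv).round(2),'in',((tg-pre)/10).round(2),'maxerr',np.max(out,0).round(3))
    if verb: print('  qpre',qpre.round(2),'q',qq.round(2),'tg',tg.round(1),R.as_euler('xyz').round(3))
    return qq,R,tg
if __name__=='__main__':
    for f in (1,-1):
        for dy in (0,.25,.4):
            for t in (.7,.8,.9): run(dy,t,f)
E
python3 plan.py
```

```text
0 0.7 1 pre d cm [ -4.93  -1.89 -19.38] rv [ 0.678  0.392 -1.498] 1.69 in [  2.85  10.57 -13.  ] maxerr [0.001 0.   ]
  qpre [ 0.22  0.68  0.42  2.09 -1.1   1.1  -1.93] q [ 0.64  0.96 -0.55  2.15 -1.1   0.29 -2.02] tg [501.4  63.3  38.5] [-1.571 -0.7    1.308]
0 0.8 1 pre d cm [ -5.22  -2.96 -20.4 ] rv [ 0.773  0.446 -1.476] 1.72 in [  3.17  11.78 -11.84] maxerr [0.001 0.   ]
  qpre [ 0.37  0.74  0.32  2.07 -1.1   1.13 -1.86] q [ 0.72  1.03 -0.6   2.14 -1.1   0.33 -1.95] tg [501.7  64.7  39.8] [-1.571 -0.8    1.308]
0 0.9 1 pre d cm [ -5.48  -3.92 -21.54] rv [ 0.868  0.501 -1.451] 1.76 in [  3.46  12.86 -10.57] maxerr [0. 0.]
  qpre [ 0.47  0.81  0.25  2.05 -1.1   1.19 -1.8 ] q [ 0.78  1.09 -0.61  2.12 -1.1   0.4  -1.89] tg [502.1  65.9  41.2] [-1.571 -0.9    1.308]
0.25 0.7 1 pre d cm [ -2.53  -2.23 -19.38] rv [ 0.605  0.459 -1.261] 1.47 in [  0.14  10.95 -13.  ] maxerr [0. 0.]
  qpre [ 0.08  0.8   0.61  1.9  -1.01  1.33 -1.86] q [ 0.27  0.91 -0.01  2.02 -1.1   0.77 -1.87] tg [498.4  63.7  38.5] [-1.571 -0.7    1.558]
0.25 0.8 1 pre d cm [ -2.55  -3.33 -20.4 ] rv [ 0.691  0.523 -1.2
[... 2839 characters left out ...]
5 in [ -1.49  10.85 -13.  ] maxerr [0. 0.]
  qpre [ 0.47  0.75 -0.08  1.77 -0.6   1.11  0.94] q [ 0.37  0.93 -0.2   1.94 -0.78  0.73  1.07] tg [496.5  63.6  38.5] [-1.571  0.7   -1.434]
0.4 0.8 -1 pre d cm [ -0.93  -3.23 -20.4 ] rv [ 0.613 -0.698  1.852] 2.07 in [ -1.66  12.08 -11.84] maxerr [0. 0.]
  qpre [ 0.52  0.82 -0.09  1.72 -0.63  1.18  1.  ] q [ 0.41  0.98 -0.2   1.9  -0.8   0.82  1.13] tg [496.3  65.   39.8] [-1.571  0.8   -1.434]
0.4 0.9 -1 pre d cm [ -0.79  -4.22 -21.54] rv [ 0.689 -0.785  1.82 ] 2.1 in [ -1.82  13.19 -10.57] maxerr [0. 0.]
  qpre [ 0.57  0.9  -0.1   1.66 -0.65  1.26  1.04] q [ 0.45  1.03 -0.21  1.87 -0.82  0.9   1.17] tg [496.2  66.2  41.2] [-1.571  0.9   -1.434]
```

Call:
servo_tool([
  {"dx": 0, "dy": -2, "dz": 0, "ax": 0.053, "ay": 0.047, "az": -0.092, "claw": -0.4},
  {"dx": 0, "dy": -4, "dz": 0, "ax": 0.107, "ay": 0.094, "az": -0.184, "claw": -0.4},
  {"dx": 0, "dy": -6, "dz": 0, "ax": 0.16, "ay": 0.141, "az": -0.275, "claw": -0.4},
  {"dx": 0, "dy": -8, "dz": -0.5, "ax": 0.213, "ay": 0.188, "az": -0.367, "claw": -0.4},
  {"dx": 0.1, "dy": -10, "dz": -1, "ax": 0.267, "ay": 0.235, "az": -0.459, "claw": -0.4},
  {"dx": 0.2, "dy": -11.5, "dz": -2, "ax": 0.32, "ay": 0.283, "az": -0.551, "claw": -0.4},
  {"dx": 0.3, "dy": -12.5, "dz": -3, "ax": 0.373, "ay": 0.33, "az": -0.643, "claw": -0.4},
  {"dx": 0.4, "dy": -12.5, "dz": -4, "ax": 0.427, "ay": 0.377, "az": -0.735, "claw": -0.4},
])

```text
clock: 18.63
eef_pos: [523.5, -150.4, 316.7]
tool_rot: [-1.694, -0.545, 2.149]
force: [0.1, -0.4, 0.1]
width: 59.9
```

Call:
servo_tool([
  {"dx": 0, "dy": 0, "dz": -2, "ax": 0.053, "ay": 0.047, "az": -0.092, "claw": -0.4},
  {"dx": 0, "dy": 0, "dz": -4, "ax": 0.107, "ay": 0.094, "az": -0.184, "claw": -0.4},
  {"dx": 0, "dy": 0, "dz": -6, "ax": 0.16, "ay": 0.141, "az": -0.275, "claw": -0.4},
  {"dx": 0, "dy": 0, "dz": -7.3, "ax": 0.213, "ay": 0.188, "az": -0.367, "claw": -0.4},
  {"dx": 0, "dy": 0, "dz": -7.3, "ax": 0.213, "ay": 0.188, "az": -0.367, "claw": -0.4},
  {"dx": 0, "dy": 0, "dz": -7.3, "ax": 0.213, "ay": 0.188, "az": -0.367, "claw": -0.4},
])

```text
clock: 19.13
eef_pos: [523.0, -147.8, 243.8]
tool_rot: [-1.567, -0.809, 1.706]
force: [0.9, -0.0, 0.5]
width: 59.7
```

Run:
```python
from h import *
im=snap('wrist','w13'); s=snap('scene','s13'); t=snap('top','t13');r=read_state();print(r['eef_pos'],r['tool_rot'],r['qpos'].round(2))
from feas import *
print(fk2(r['qpos'],p)[0],(Ro.from_euler('xyz',r['tool_rot']).inv()*toolR(yt+.4,.8,1)).as_rotvec())
print(proj(im,[[498.2,51.5,66],[596.5,24,66]]))
```

```text
[ 524.74032431 -146.68485583  246.68214903] [-1.57538962 -0.80595199  1.71591759] [ 0.23  0.87  0.66  1.5  -0.87  1.74 -1.88]
[ 524.64081799 -146.56338656  247.10144179] [-0.00131869  0.005694    0.00596504]
[[320.87019496 213.45500896]
 [238.61138779 194.35994992]]
```

View pics/w13.png

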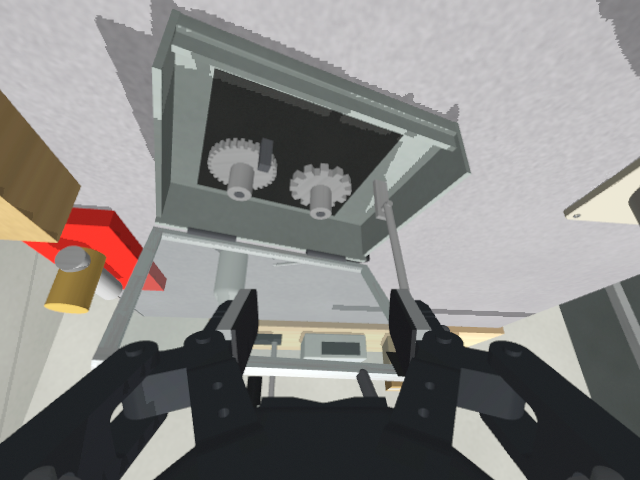

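View pics/s13.png

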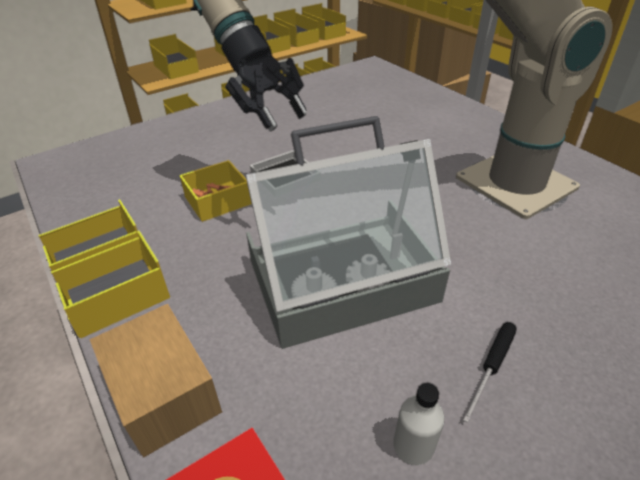

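View pics/t13.png

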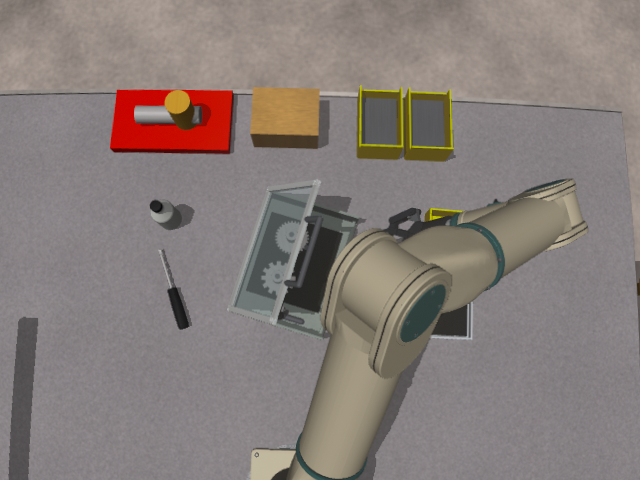

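The wrist camera looks in under the guard. The coarse gear's shaft top is at (320,213), matching the prediction, and the jaws are centred on it. Advancing along the tool axis.

Call:
servo_tool([
  {"dx": -0.3, "dy": 2, "dz": -2, "ax": 0, "ay": 0, "az": 0, "claw": -0.4},
  {"dx": -0.6, "dy": 4.3, "dz": -4.2, "ax": 0, "ay": 0, "az": 0, "claw": -0.4},
  {"dx": -0.9, "dy": 6.6, "dz": -6.4, "ax": 0, "ay": 0, "az": 0, "claw": -0.4},
  {"dx": -1.2, "dy": 8.9, "dz": -8.6, "ax": 0, "ay": 0, "az": 0, "claw": -0.4},
  {"dx": -1.5, "dy": 11.2, "dz": -10.8, "ax": 0, "ay": 0, "az": 0, "claw": -0.4},
  {"dx": -1.8, "dy": 13.5, "dz": -13, "ax": 0, "ay": 0, "az": 0, "claw": -0.4},
  {"dx": -2, "dy": 15, "dz": -14.6, "ax": 0, "ay": 0, "az": 0, "claw": -0.4},
  {"dx": -2.2, "dy": 16, "dz": -15.6, "ax": 0, "ay": 0, "az": 0, "claw": -0.4},
])

```text
clock: 19.95
eef_pos: [502.2, 16.5, 89.5]
tool_rot: [-1.574, -0.809, 1.718]
force: [-0.1, 0.2, 0.1]
width: 59.9
```

Run:
```python
from h import *
im=snap('wrist','w14'); s=snap('scene','s14'); r=read_state();print(r['eef_pos'],r['tool_rot'],r['qpos'].round(2),r['force'])
from feas import *
print((Ro.from_euler('xyz',r['tool_rot']).inv()*toolR(yt+.4,.8,1)).as_rotvec())
print(proj(im,[[498.2,51.5,66],[596.5,24,66]]))
```

```text
[501.90156221  16.11344662  89.98572537] [-1.57301406 -0.81025434  1.71647643] [ 0.07  0.97  0.49  1.85 -1.07  1.34 -1.72] [ 0.13258551  0.36859024 -0.21648876]
[-0.00410941  0.00607088  0.010261  ]
[[321.89258332 283.1708892 ]
 [128.35341515 252.77697251]]
```

View pics/w14.png

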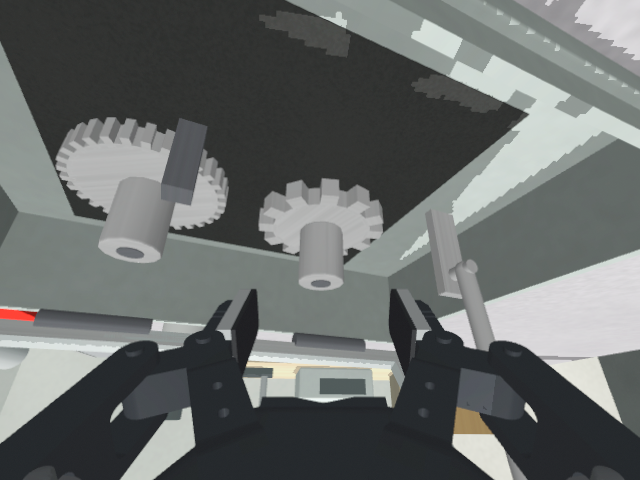

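View pics/s14.png

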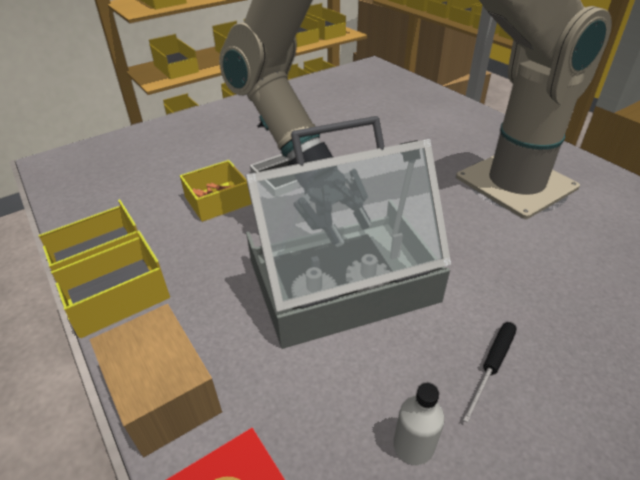

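Call:
servo_tool([
  {"dx": -0.1, "dy": 1.2, "dz": -1.2, "ax": 0, "ay": 0, "az": 0, "claw": -0.4},
  {"dx": -0.3, "dy": 2.4, "dz": -2.4, "ax": 0, "ay": 0, "az": 0, "claw": -0.4},
  {"dx": -0.4, "dy": 3.6, "dz": -3.6, "ax": 0, "ay": 0, "az": 0, "claw": -0.4},
  {"dx": -0.5, "dy": 4.5, "dz": -4.5, "ax": 0, "ay": 0, "az": 0, "claw": -0.4},
  {"dx": -0.5, "dy": 4.9, "dz": -4.8, "ax": 0, "ay": 0, "az": 0, "claw": -0.4},
  {"dx": -0.5, "dy": 4.9, "dz": -4.8, "ax": 0, "ay": 0, "az": 0, "claw": -0.4},
])

```text
clock: 20.55
eef_pos: [497.9, 61.9, 42.3]
tool_rot: [-1.574, -0.808, 1.713]
force: [0.1, 0.2, -0.2]
width: 59.8
```

Run:
```python
from h import *
im=snap('wrist','w15'); r=read_state();print(r['eef_pos'],r['tool_rot'],r['force'])
```

```text
[498.06513284  61.09692335  42.27528747] [-1.57431459 -0.80686947  1.71197317] [-0.28426033  0.76789043  0.46546958]
```

View pics/w15.png

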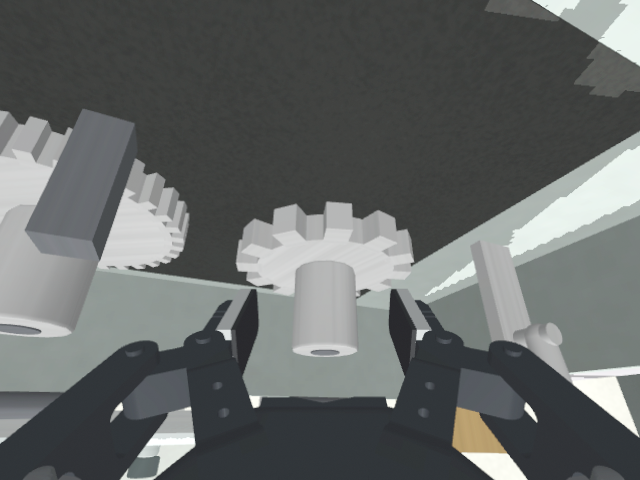

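Call:
servo_tool([
  {"dx": 0, "dy": 0.4, "dz": -0.1, "ax": 0, "ay": 0, "az": 0, "claw": -0.2},
  {"dx": 0, "dy": 0.4, "dz": -0.1, "ax": 0, "ay": 0, "az": 0, "claw": 0},
  {"dx": 0, "dy": 0.4, "dz": -0.1, "ax": 0, "ay": 0, "az": 0, "claw": 0.2},
  {"dx": 0, "dy": 0.4, "dz": -0.1, "ax": 0, "ay": 0, "az": 0, "claw": 0.5},
  {"dx": 0, "dy": 0.4, "dz": -0.1, "ax": 0, "ay": 0, "az": 0, "claw": 1},
  {"dx": 0, "dy": 0.4, "dz": -0.1, "ax": 0, "ay": 0, "az": 0, "claw": 1},
  {"dx": 0, "dy": 0.4, "dz": -0.1, "ax": 0, "ay": 0, "az": 0, "claw": 1},
  {"dx": 0, "dy": 0.4, "dz": -0.1, "ax": 0, "ay": 0, "az": 0, "claw": 1},
])

```text
clock: 21.27
eef_pos: [497.1, 65.4, 40.7]
tool_rot: [-1.571, -0.808, 1.709]
force: [0.9, -3.3, 5.6]
width: 26.4
```

Run:
```python
from h import *
im=snap('wrist','w16'); r=read_state();print(r['eef_pos'],r['tool_rot'],r['force'],r['width'])
```

```text
[497.17296164  65.36200668  40.7495847 ] [-1.57139096 -0.80791246  1.70907844] [-0.66219256 -2.75170132  5.65701676] 26.461649276260527
```

View pics/w16.png

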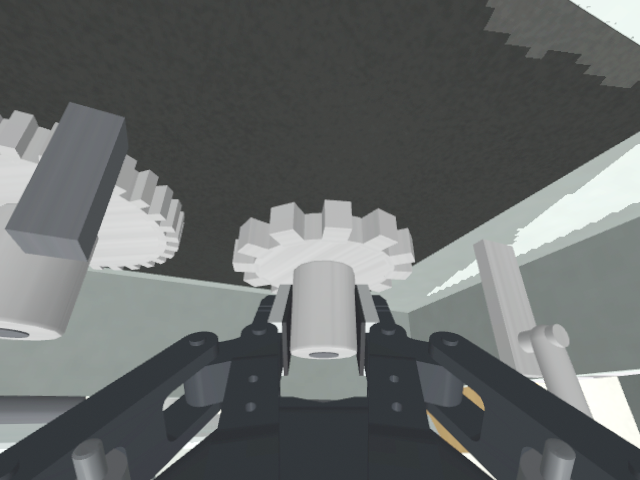

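The shaft is firmly between the pads, with the opening at 26.4 mm. Lifting, then drawing it out.

Call:
servo_tool([
  {"dx": 0, "dy": 0, "dz": 0.4, "ax": 0, "ay": 0, "az": 0, "claw": 1},
  {"dx": 0, "dy": 0, "dz": 1.2, "ax": 0, "ay": 0, "az": 0, "claw": 1},
  {"dx": 0, "dy": 0, "dz": 2, "ax": 0, "ay": 0, "az": 0, "claw": 1},
  {"dx": 0, "dy": -0.3, "dz": 2.8, "ax": 0, "ay": 0, "az": 0, "claw": 1},
  {"dx": 0, "dy": -0.5, "dz": 3.4, "ax": 0, "ay": 0, "az": 0, "claw": 1},
  {"dx": -0.1, "dy": -0.7, "dz": 3.6, "ax": 0, "ay": 0, "az": 0, "claw": 1},
])

```text
clock: 21.82
eef_pos: [496.6, 58.4, 77.5]
tool_rot: [-1.573, -0.807, 1.711]
force: [0.8, 0.1, -3.0]
width: 26.7
```

Run:
```python
from h import *
im=snap('wrist','w17'); snap('scene','s17'); r=read_state();print(r['eef_pos'],r['tool_rot'],r['force'],r['width'],r['torque'])
```

```text
[496.17390086  58.08123996  76.72719165] [-1.57187957 -0.80676035  1.70930069] [-0.39311288  0.94535965 -4.21527771] 26.337927994835194 [-1.34799865 -0.21370736 -0.02851995]
```

View pics/w17.png

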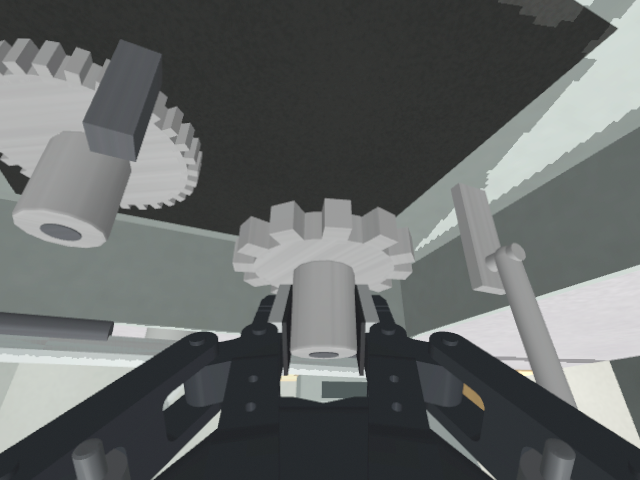

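View pics/s17.png

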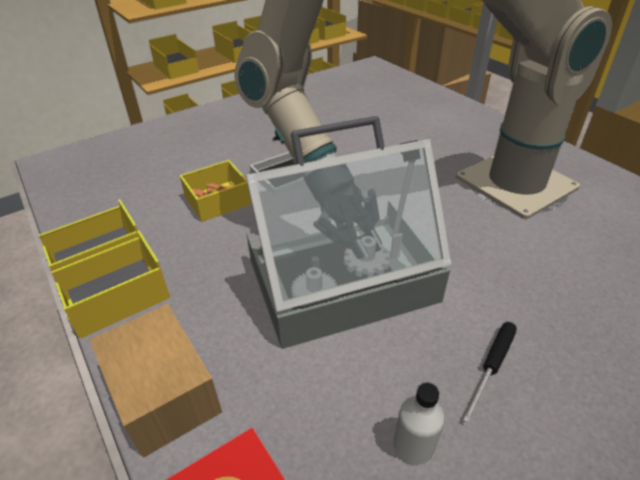

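Call:
servo_tool([
  {"dx": -0.3, "dy": -1.2, "dz": 0.2, "ax": 0, "ay": 0, "az": 0, "claw": 1},
  {"dx": -0.8, "dy": -3.2, "dz": 0.5, "ax": 0, "ay": 0, "az": 0, "claw": 1},
  {"dx": -1.4, "dy": -5.6, "dz": 0.8, "ax": 0, "ay": 0, "az": 0, "claw": 1},
  {"dx": -2, "dy": -8, "dz": 1.1, "ax": 0, "ay": 0, "az": 0, "claw": 1},
  {"dx": -2.6, "dy": -10.4, "dz": 1.4, "ax": 0, "ay": 0, "az": 0, "claw": 1},
  {"dx": -3.2, "dy": -12.8, "dz": 1.7, "ax": 0, "ay": 0, "az": 0, "claw": 1},
  {"dx": -3.8, "dy": -15.2, "dz": 2, "ax": 0, "ay": 0, "az": 0, "claw": 1},
  {"dx": -4.4, "dy": -17.6, "dz": 2, "ax": 0, "ay": 0, "az": 0, "claw": 1},
])

```text
clock: 22.58
eef_pos: [451.1, -119.2, 96.5]
tool_rot: [-1.57, -0.808, 1.708]
force: [0.9, -0.3, -3.8]
width: 26.4
```

Call:
servo_tool([
  {"dx": -0.3, "dy": -2.4, "dz": 0, "ax": 0, "ay": 0, "az": 0, "claw": 1},
  {"dx": -0.5, "dy": -4.8, "dz": 0, "ax": 0, "ay": 0, "az": 0, "claw": 1},
  {"dx": -0.8, "dy": -7.4, "dz": 0, "ax": 0, "ay": 0, "az": 0, "claw": 1},
  {"dx": -1, "dy": -10, "dz": 0, "ax": 0, "ay": 0, "az": 0, "claw": 1},
  {"dx": -1.3, "dy": -12.6, "dz": 0, "ax": 0, "ay": 0, "az": 0, "claw": 1},
  {"dx": -1.6, "dy": -15.2, "dz": 0, "ax": 0, "ay": 0, "az": 0, "claw": 1},
  {"dx": -1.8, "dy": -17.6, "dz": 0, "ax": 0, "ay": 0, "az": 0, "claw": 1},
  {"dx": -2, "dy": -19.6, "dz": 0, "ax": 0, "ay": 0, "az": 0, "claw": 1},
])

```text
clock: 23.25
eef_pos: [430.3, -315.7, 95.7]
tool_rot: [-1.568, -0.807, 1.705]
force: [-0.4, -1.3, -3.6]
width: 26.4
```

Run:
```python
from h import *
im=snap('wrist','w18'); snap('scene','s18');snap('top','t18'); r=read_state();print(r['eef_pos'],r['tool_rot'],r['force'],r['width'],r['qpos'].round(2))
```

```text
[ 430.04801596 -315.55150818   95.38670796] [-1.56753093 -0.80700856  1.70368219] [ 1.08690947  0.71290529 -3.26575352] 26.41164300384053 [ 0.63  1.08  0.43  1.4  -0.68  1.58 -1.7 ]
```

View pics/w18.png

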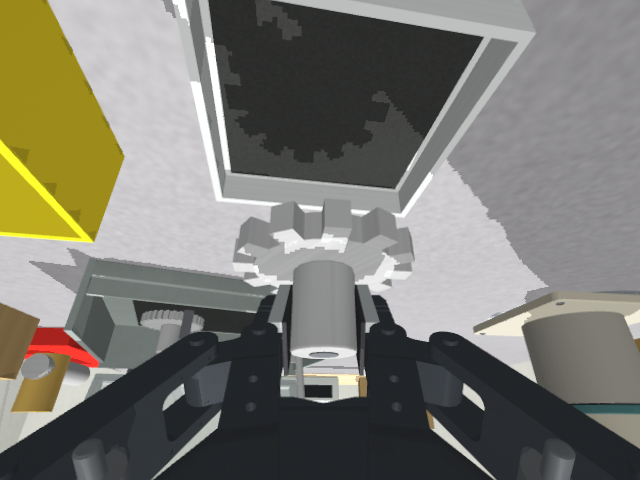

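View pics/s18.png

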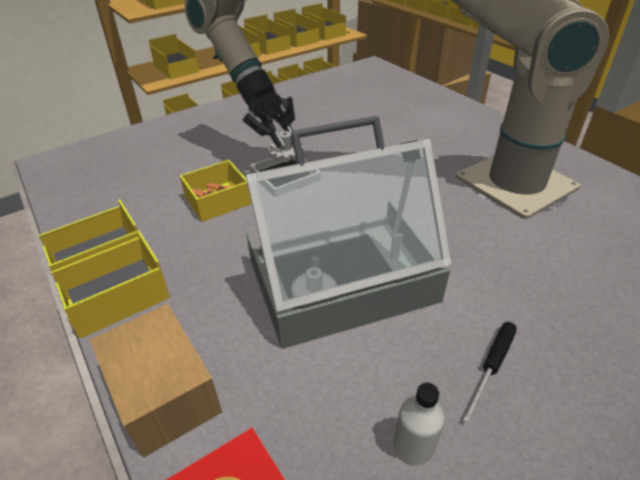

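View pics/t18.png

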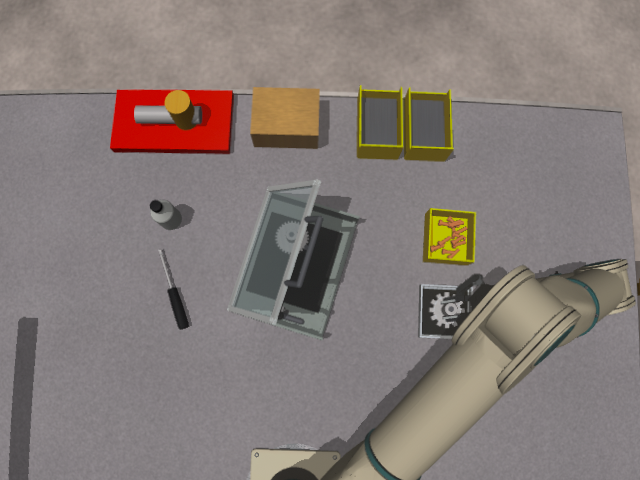

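Call:
servo_tool([
  {"dx": 0.1, "dy": -0.8, "dz": 0, "ax": 0, "ay": 0, "az": 0, "claw": 1},
  {"dx": 0.1, "dy": -1.6, "dz": 0, "ax": 0, "ay": 0, "az": 0, "claw": 1},
  {"dx": 0.1, "dy": -1.6, "dz": -1.5, "ax": 0, "ay": 0, "az": 0, "claw": 1},
  {"dx": 0.1, "dy": -1.6, "dz": -3, "ax": 0, "ay": 0, "az": 0, "claw": 1},
  {"dx": 0.1, "dy": -1.6, "dz": -4.5, "ax": 0, "ay": 0, "az": 0, "claw": 1},
  {"dx": 0.1, "dy": -1.6, "dz": -5.6, "ax": 0, "ay": 0, "az": 0, "claw": 1},
  {"dx": 0.1, "dy": -1.6, "dz": -6.3, "ax": 0, "ay": 0, "az": 0, "claw": 1},
  {"dx": 0.1, "dy": -1.6, "dz": -6.3, "ax": 0, "ay": 0, "az": 0, "claw": 1},
])

```text
clock: 24.07
eef_pos: [432.2, -327.8, 31.0]
tool_rot: [-1.567, -0.811, 1.707]
force: [0.1, -0.1, -3.8]
width: 26.4
```

Call:
servo_tool([
  {"dx": 0, "dy": 0, "dz": -0.2, "ax": 0, "ay": 0, "az": 0, "claw": 1},
  {"dx": 0, "dy": 0, "dz": -0.4, "ax": 0, "ay": 0, "az": 0, "claw": 1},
  {"dx": 0, "dy": 0, "dz": -0.6, "ax": 0, "ay": 0, "az": 0, "claw": 1},
  {"dx": 0, "dy": 0, "dz": -0.6, "ax": 0, "ay": 0, "az": 0, "claw": 1},
])

```text
clock: 24.4
eef_pos: [433.1, -329.2, 27.5]
tool_rot: [-1.571, -0.808, 1.709]
force: [-0.3, 0.5, -3.7]
width: 26.5
```

Run:
```python
from h import *
im=snap('wrist','w19'); r=read_state();print(r['eef_pos'],r['tool_rot'],r['force'],r['width'])
```

```text
[ 433.06394425 -329.20313367   27.59559856] [-1.57111789 -0.80768047  1.70940317] [-0.36723567  0.51931092 -3.93401982] 26.351986028719317
```

View pics/w19.png

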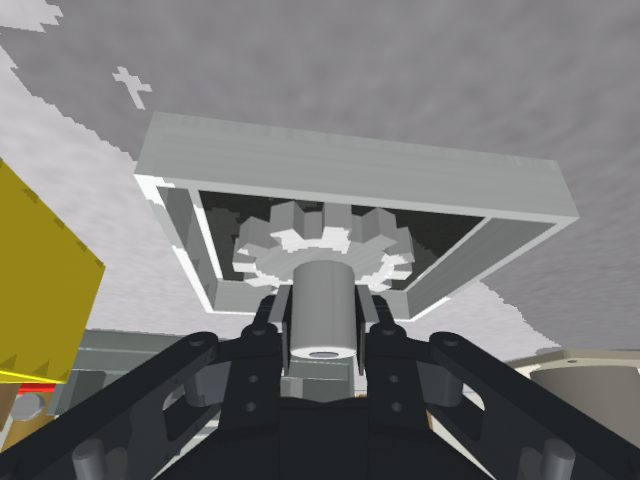

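The gear is inside the tray and not yet touching. Easing down.

Call:
servo_tool([
  {"dx": 0, "dy": 0, "dz": -0.1, "ax": 0, "ay": 0, "az": 0, "claw": 1},
  {"dx": 0, "dy": 0, "dz": -0.2, "ax": 0, "ay": 0, "az": 0, "claw": 1},
  {"dx": 0, "dy": 0, "dz": -0.2, "ax": 0, "ay": 0, "az": 0, "claw": 1},
])

```text
clock: 24.7
eef_pos: [433.2, -329.3, 26.8]
tool_rot: [-1.572, -0.809, 1.71]
force: [0.6, -1.2, 4.4]
width: 26.7
```

Run:
```python
from h import *
r=read_state();print(r['eef_pos'],r['force'])
```

```text
[ 433.18067747 -329.28422627   26.78931891] [ 0.61310417 -1.16766579  4.37554066]
```

Call:
servo_tool([
  {"dx": 0, "dy": 0, "dz": 0, "ax": 0, "ay": 0, "az": 0, "claw": 0.3},
  {"dx": 0, "dy": 0, "dz": 0, "ax": 0, "ay": 0, "az": 0, "claw": 0.1},
  {"dx": 0, "dy": 0, "dz": 0, "ax": 0, "ay": 0, "az": 0, "claw": 0},
  {"dx": 0, "dy": 0, "dz": 0, "ax": 0, "ay": 0, "az": 0, "claw": 0},
  {"dx": 0.1, "dy": -0.7, "dz": 0.8, "ax": 0, "ay": 0, "az": 0, "claw": 0},
  {"dx": 0.3, "dy": -2.1, "dz": 2.3, "ax": 0, "ay": 0, "az": 0, "claw": 0},
  {"dx": 0.6, "dy": -4.2, "dz": 4.5, "ax": 0, "ay": 0, "az": 0, "claw": 0},
  {"dx": 0.9, "dy": -6.4, "dz": 6.7, "ax": 0, "ay": 0, "az": 0, "claw": 0},
])

```text
clock: 25.37
eef_pos: [442.0, -393.3, 93.5]
tool_rot: [-1.569, -0.809, 1.709]
force: [1.7, 0.2, -0.5]
width: 42.1
```

Call:
servo_tool([
  {"dx": 0.2, "dy": -1.8, "dz": 1.8, "ax": 0, "ay": 0, "az": 0, "claw": 0},
  {"dx": 0.4, "dy": -3.6, "dz": 3.6, "ax": 0, "ay": 0, "az": 0, "claw": 0},
  {"dx": 0.6, "dy": -5.4, "dz": 5.4, "ax": 0, "ay": 0, "az": 0, "claw": 0},
  {"dx": 0.6, "dy": -6, "dz": 7.5, "ax": 0, "ay": 0, "az": 0, "claw": 0},
  {"dx": 0.6, "dy": -6, "dz": 7.5, "ax": 0, "ay": 0, "az": 0, "claw": 0},
  {"dx": 0.6, "dy": -6, "dz": 7.5, "ax": 0, "ay": 0, "az": 0, "claw": 0},
])

```text
clock: 25.87
eef_pos: [447.7, -454.4, 168.5]
tool_rot: [-1.572, -0.805, 1.709]
force: [-0.0, 0.2, -0.0]
width: 43.2
```

Run:
```python
from h import *
im=snap('wrist','w20'); s=snap('scene','s20');t=snap('top','t20'); r=read_state();print(r['eef_pos'],r['force'],r['width'])
print(proj(t,[431.7,-344.8,52]),proj(t,[596.5,24,66]),proj(im,[431.7,-344.8,52]))
```

```text
[ 447.89451999 -452.21064011  166.53116219] [-0.7840062  -0.48761241 -0.30388207] 42.81913956261586
[[448.99158925 310.93926461]] [[290.9532052  234.50642923]] [[324.59346529 217.68426095]]
```

View pics/w20.png

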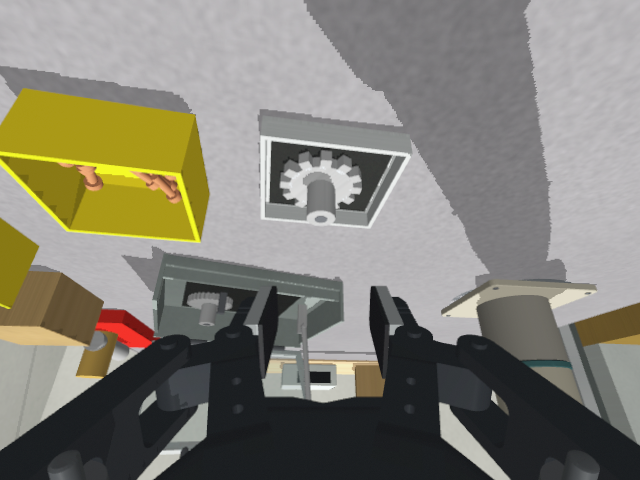

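View pics/s20.png

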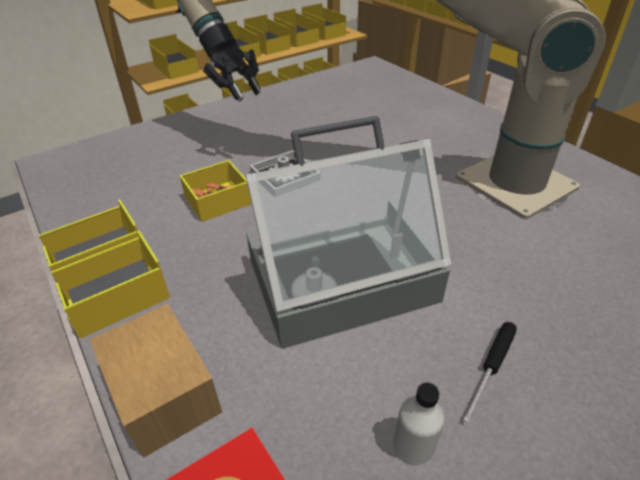

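View pics/t20.png

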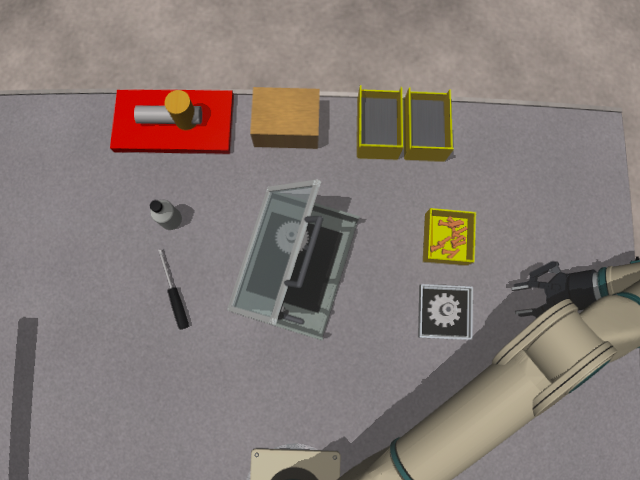

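The coarse gear lies flat in the tray, with its shaft top at (447,309) against (449,311) for the tray centre. The guard is propped, the fine gear and bystanders are unmoved, and the arm is clear. Handing in.

```bash
python3 -c "
from h import *
print(finish_job()); print(read_state()['clock'])"
```

```text
the job is handed in; nothing more can be done
None
the job is handed in; nothing more can be done
```

The job is done and handed in at about 26 s of the 72 s allowed; `finish_job` gives no verdict. I lifted the guard by its handle to about 1.4 rad, flipped the stay up to its stop, and lowered the guard until it rested on the stay. I then reached in under it with the tool tilted, took the coarse gear by its shaft and set it shaft up in the tray.

**Last checks, from the final pictures and force readings:**
- **Guard and stay:** when I lowered the guard, the force rose to about 17 N with almost no travel. It was still propped on the raised stay in the final scene and top views.
- **Coarse gear:** it lies flat on the tray floor, about 4 mm from the tray's centre (limit 35 mm).
- **Fine gear and bystanders:** the fine gear is where it stood, and the bin, bottle and driver look unmoved by eye.
- **Arm:** it stands clear with no contact force.

No check failed. Two short force peaks came up on the way, both under the limits: about 20 N while lifting the guard, and about 36 N while the stay neared its stop. I eased off both before letting go.

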